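Tip kiln props into a tilt-out bin

TASK

Put the kiln props away: pull the tin bin front all the way open to its stop, then pick up the olive scoop by its handle and pour all three props from it into the open bin, without touching the props with the gripper. Then set the empty scoop down upright in the middle of its white tile (do not drop it), let go, and last push the bin front fully shut with the props inside. Leave everything else on the table where it is.

Things in the scene. Friction and masses are not known exactly. Their poses are not given: they have to be found in the camera images.
- cabinet: Fixed redwood cabinet, 150 deep (x) x 200 wide (y) x 205 high. Origin on the table under the middle of its front face; its own x points into the cabinet (away from the robot), y to its left, z up. The tilt-out tin bin fills its front.
- bin (a joint): Tilt-out bin: 0 = shut (front flush with the cabinet), grows as the top tilts out toward the robot, 0.62 rad = fully open at its stop. It has a stiff hinge (about 0.45 N m, some 3 N at the handle) and stays where it is left. It starts shut or slightly ajar.
- bin_hinge (a point): Middle of the bin's hinge line: bottom edge of its front, 15 mm above the table, in the plane of the cabinet's front face. Its frame turns with the bin: when shut its axes equal the cabinet's (x into the cabinet, y left, z up along the front panel); opening turns it about -y. In it the bin's front panel is at x 0 to 4 mm, its floor at z 0 to 4 mm.
- bin_handle (a point): Middle of the handle bar: a dark round bar, 10 mm diameter, along the bin's y, between two posts at y = -57 and +57 mm; its centre is 45 mm in front of the front panel (40 mm clear gap behind the bar) and 150 mm above the hinge, so 165 mm above the table when shut. Moves and turns with the bin.
- bin_top_edge (a point): Middle of the top edge of the bin's front panel, 170 mm above the hinge along the panel. The bin is an open-topped tin box with 4 mm walls: 112 deep, 160 wide inside, back wall 100 high, sides 170 high over the front 50 mm, 100 behind. When open, pieces go in between this edge and the cabinet's front face: a gap about 97 mm long, 160 wide. Moves with the bin.
- scoop: Olive ceramic scoop, loose, about 0.4 kg empty, 140 long (x) x 94 wide (y) x 98 high. Origin: centre of its underside. Open on top and at its pouring end, -x. Floor 6 thick, side and back walls 6 thick and 44 high; a 2 mm ledge at the pouring end, so rolling props may leave from about 10 degrees of tip down and all have left by 40; they stay in when carried level.
- scoop_grip (a point): Middle of the scoop's handle: a level straight bar along its x, 14 wide (y), 20 high, over the scoop's middle from x = -52 to +73 mm, joined to the back wall at the +x end. The point is at x = 5, y = 0, z = 88 mm in the scoop's frame, 54 mm above the tops of the props. 45 N of grip holds it firmly.
- scoop_lip (a point): Middle of the pouring edge, at x = -70, z = 8 mm in the scoop's frame.
- tile: Fixed white tile, 200 (x) x 150 (y) x 10 mm thick, origin at the centre of its underside; the scoop starts on it and belongs on its middle. Tile and slate may change sides.
- slate: Fixed dark slate mat of the same size, on the other side of the cabinet, with the jar and cup on it. Not used.
- prop0: Sand-coloured ceramic kiln prop: cylinder 28 mm diameter, 70 long, about 70 g, lying across the scoop (axis along its own y). Origin at its centre.
- prop1: Second kiln prop, the same.
- prop2: Third kiln prop, the same.
- jar: Bystander: chalky white lidded jar, 94 mm wide, 115 high; origin at the centre of its underside. Leave alone.
- cup: Bystander: olive dipping cup, 72 mm wide, 75 high; origin under its centre. Leave alone.
- hydrometer: Bystander: chrome hydrometer in a clear tube on an 80 mm black foot, 200 high; origin under its centre. Leave alone.
- stick: Bystander: oak stirring stick, 200 (y) x 22 x 9 mm, lying between the robot and the cabinet; origin under its centre. Leave alone.
- bowl: Bystander: terracotta bowl, 130 mm wide, 50 high; origin under its centre. Leave alone.
Things that resemble listed ones, but are neither listed nor needed, are in the scene too. Leave any black or orange look-alike of the prop1 alone.

How it is judged:
By the outcome, as a careful person would: the job done as asked, in the order asked, and still so for the second after the job is handed in, with the robot touching nothing.
It also fails if it takes over 72 s, if anything falls off the work surface, if the arm or the gripper's body presses on something with over 40 N, if the wrist force passes 120 N, or if a joint passes its speed limit or range.

ROBOT

A 6-joint arm with a two-finger parallel gripper is mounted at the origin on the work surface. World frame = base frame: x ahead of the robot, y to its left, z up, the work surface at z = 0. Lengths are in m, angles in rad, forces in N, time in s.
With the tool pointing down it reaches from about 0.3 to 0.775 m from the base axis. Payload 14.6 kg.
Tool frame: the origin (TCP) lies at the very end of the fingers, on their centre line; the grasp point (between the pads) lies 19 mm behind it (ctrl.hold_point_z is the z of the grasp point in the tool frame, in m); z points along the fingers, y is the direction in which the jaws open and shut (so a half turn about z gives the same grasp; the last joint's range is limited). The gripper opens to 94 mm and grips with 3 to 60 N. Pads are 16 mm wide; open, the fingers measure 119 mm over their backs; the gripper's body (75 mm by 177 mm) begins 78 mm behind the grasp point.
Start: joints at [-1.323, 0.3, 1.521, -0, 1.321, -0.067], TCP at [0.17, -0.523, 0.205] pointing down, gripper open.
Joint ranges: [-3.03, 3.03], [-0.79, 2.21], [0.23, 2.52], [-1.04, 4.18], [0, 3.07], [-2.55, 2.55]. Speed limits (rad/s): [2.22, 2.22, 2.57, 3.14, 3.14, 3.14].

INTERFACE

Orientations are given as [roll, pitch, yaw] about the fixed x, y, z axes, in that order (R = Rz(yaw) Ry(pitch) Rx(roll)).
In Python, from station import ctrl, cams, hand_in gives the robot as it stands.
- The arm moves only by the tool servo_tool, never from a script. Its argument "rows" is a list of rows, each a list of 7 numbers: the shift along the world's x, y, z in m, then the turn, a rotation vector about the world's x, y, z in rad, then the gripper command: -1 is shut, 1 is fully open, values between are in proportion. A call has exactly 8 rows; each row is the pose to reach, as a shift and turn from the pose measured when the call began; what a row does not reach only later rows make up. A row lasts 1/12 s, in which the tool goes at most 41.7 mm and 7.16 degrees, less where a joint would pass 70% of its speed; a pose out of reach is approached as far as the arm can. A call with a gripper value outside its range is refused whole. The fingers move at their own pace and stop on an object; "newtons" is the grip in N (left out, the last holds). Time passes only in rows, so rows that repeat a pose let the fingers close, or fill a call up. It gives the time, the measured TCP pose, the force and the opening at its end, in the units of the state.
- ctrl.get_obs(): the state, without advancing time (a new reading comes with each control period).
- cams.camera(name): name is "side" or "top"; returns a dict with "image" (384x512x3 uint8, red, green, blue), "depth" (384x512 float32, m along the optical axis (not along the pixel's ray), 0 where there is no reading), "fx", "fy", "cx", "cy" (pixels), "rvec" (rotation vector, rad) and "tvec" (3), from world to camera coordinates, as OpenCV has them. Camera axes: x right, y down, z forward; pixel columns grow to the right and rows downward; lengths in m; the calibration is good to about 2 mm. A picture is of the moment at which its call begins.
- hand_in(): hands the job in, once; it reports no verdict.
Trained networks look in a picture, given as the dict that the camera call returned (one of the last four; its "shot" number tells which), for a name from the list of things; names that differ only in an ending like _2 or _b are one class to them, and where a whole thing is asked for, a point or a joint stands for the part that bears it (a point fixed in the world has none). Each returns a list of dicts, best first, with "p" (0 to 1); they miss things now and then, are a little off and sometimes report something else, mostly with a low value. They report only what shows in the picture. A call takes as long as a camera call. They do not tell look-alikes from the thing itself.
- cams.spot_in(picture, name): "box" ([left, top, right, bottom] as shares, 0 to 1, of the picture: columns of its width, rows of its height, round what is visible of it).
- cams.place_of(picture, name): "at" ([column, row] as shares, 0 to 1, of the picture: columns of its width, rows of its height: a listed point, or the origin of a listed thing).
The state is a dict: "time_s": time; "qpos": joint angles; "joint_vel": joint speeds; "tau": joint torques, N m; "ee_pos": TCP position; "eef_rot": TCP orientation; "force": force on the tool from outside, world axes, zero at the start; "moment": the same for the moment, N m; "grip_width": finger opening in m.
Only numpy, scipy, OpenCV 4.12 (cv2) and the standard library are available. Lean on these libraries where they do the work, as an engineer would, in place of code of your own. Each camera call takes 0.05 s, during which the arm holds its last target.

## Working session

There is one attempt and no reset: what is moved stays moved. The work goes in short steps, Python scripts to look and compute and a tool call to move; the robot and the scene stay as the last step left them, time stands still between calls to the robot, and variables do not carry over. Pictures are saved under pics/ and viewed, and the job is handed in when it is done.

Besides the shell and the picture viewer there is one more tool, called after "Request:" as a command line: name --pt "numbers of a row" for each row, then --argument value for the rest. servo_tool: Moves the arm, as the interface text tells. Its arguments: {"type":"object","properties":{"rows":{"type":"array"},"newtons":{"type":"number"}},"required":["rows"]}

```bash
ls; mkdir -p pics; cat > h.py <<'E'
import numpy as np,cv2,pickle
from scipy.spatial.transform import Rotation as R
def T(c):
    M=R.from_rotvec(np.array(c['rvec']).ravel()).as_matrix(); return M,np.array(c['tvec']).ravel()
def unproj(c,u,v,d=None):
    M,t=T(c)
    if d is None: d=c['depth'][int(round(v)),int(round(u))]
    p=np.array([(u-c['cx'])/c['fx']*d,(v-c['cy'])/c['fy']*d,d]); return M.T@(p-t)
def cloud(c):
    M,t=T(c);d=c['depth'];v,u=np.mgrid[:d.shape[0],:d.shape[1]]
    P=np.stack([(u-c['cx'])/c['fx']*d,(v-c['cy'])/c['fy']*d,d],-1)
    W=(P-t)@M; W[d==0]=np.nan; return W
def rayz(c,u,v,z):
    M,t=T(c);o=-M.T@t;r=M.T@np.array([(u-c['cx'])/c['fx'],(v-c['cy'])/c['fy'],1]);return o+r*(z-o[2])/r[2]
def proj(c,p):
    M,t=T(c);q=M@np.array(p)+t;return q[0]/q[2]*c['fx']+c['cx'],q[1]/q[2]*c['fy']+c['cy']
def save(c,n,crop=None,s=1.5):
    im=c['image'][...,::-1]
    if crop: im=im[crop[1]:crop[3],crop[0]:crop[2]]
    cv2.imwrite('pics/'+n,cv2.resize(im,None,fx=s,fy=s,interpolation=cv2.INTER_CUBIC))
E
python3 - <<'E'
from h import *
from station import ctrl,cams
o=ctrl.get_obs();print(o['time_s'],o['ee_pos'],o['eef_rot'],o['grip_width'],ctrl.hold_point_z)
for n in('top','side'):
    c=cams.camera(n);pickle.dump(c,open(n+'.pkl','wb'));save(c,n+'0.png')
    M,t=T(c);print(n,-M.T@t)
    for k in['bin_hinge','bin_handle','bin_top_edge','cabinet','scoop','scoop_grip','scoop_lip','tile','prop0','stick','jar','cup','hydrometer','bowl']:
        for r in cams.place_of(c,k)[:3]:
            u,v=r['at'][0]*512,r['at'][1]*384
            print(k,round(r['p'],2),round(u),round(v),np.round(unproj(c,min(u,511),min(v,383)),3))
print(ctrl.get_obs()['time_s'])
E
```

```text
pics
0.0 [ 0.17021137 -0.5227269   0.20488035] [-3.14043000e+00 -5.39175060e-05  3.14824226e-01] 0.09414600384744298 -0.0188
top [0.2336396  0.02082084 1.46006827]
bin_hinge 0.67 245 149 [0.696 0.04  0.001]
bin_handle 0.88 248 146 [0.703 0.028 0.021]
bin_handle 0.23 249 131 [0.761 0.02  0.022]
bin_top_edge 0.78 248 132 [0.761 0.025 0.022]
cabinet 0.73 249 149 [ 0.695  0.026 -0.   ]
cabinet 0.36 160 215 [0.457 0.387 0.016]
scoop 0.71 350 183 [ 0.499 -0.33   0.111]
scoop 0.18 349 200 [ 0.451 -0.341  0.02 ]
scoop_grip 0.91 350 179 [ 0.516 -0.332  0.109]
scoop_grip 0.49 246 148 [0.648 0.037 0.168]
scoop_lip 0.73 349 199 [ 0.454 -0.342  0.015]
tile 0.86 344 183 [ 0.513 -0.326  0.043]
tile 0.43 247 149 [0.696 0.032 0.001]
prop0 0.71 303 161 [ 0.621 -0.182  0.024]
prop0 0.69 345 171 [ 0.561 -0.335  0.041]
prop0 0.67 308 200 [ 0.465 -0.183  0.024]
stick 0.72 266 217 [ 0.415 -0.018  0.013]
jar 0.74 167 194 [0.519 0.335 0.108]
jar 0.24 121 184 [0.597 0.537 0.011]
cup 0.84 162 217 [0.451 0.38  0.012]
hydrometer 0.74 183 156 [0.682 0.287 0.026]
bowl 0.61 121 186 [0.59  0.537 0.005]
bowl 0.23 166
[... 310 characters left out ...]
0.515 -0.355  0.043]
scoop_grip 0.61 267 279 [ 0.511 -0.34   0.107]
scoop_lip 0.62 244 299 [ 0.444 -0.33   0.005]
scoop_lip 0.23 238 162 [0.501 0.331 0.008]
tile 0.68 266 296 [ 0.506 -0.35   0.04 ]
prop0 0.77 210 318 [ 0.341 -0.384  0.024]
prop0 0.71 281 292 [ 0.552 -0.349  0.043]
prop0 0.71 290 247 [ 0.618 -0.178  0.027]
stick 0.67 224 226 [ 0.41  -0.03   0.008]
jar 0.95 245 157 [0.53  0.318 0.044]
cup 0.8 230 160 [0.468 0.349 0.013]
hydrometer 0.85 284 162 [0.692 0.272 0.027]
hydrometer 0.35 268 295 [ 0.514 -0.349  0.039]
hydrometer 0.21 271 277 [ 0.524 -0.334  0.106]
bowl 0.88 251 137 [0.569 0.371 0.102]
bowl 0.45 245 301 [ 0.447 -0.338  0.006]
bowl 0.18 268 297 [ 0.511 -0.355  0.041]
1.5
```

View pics/top0.png

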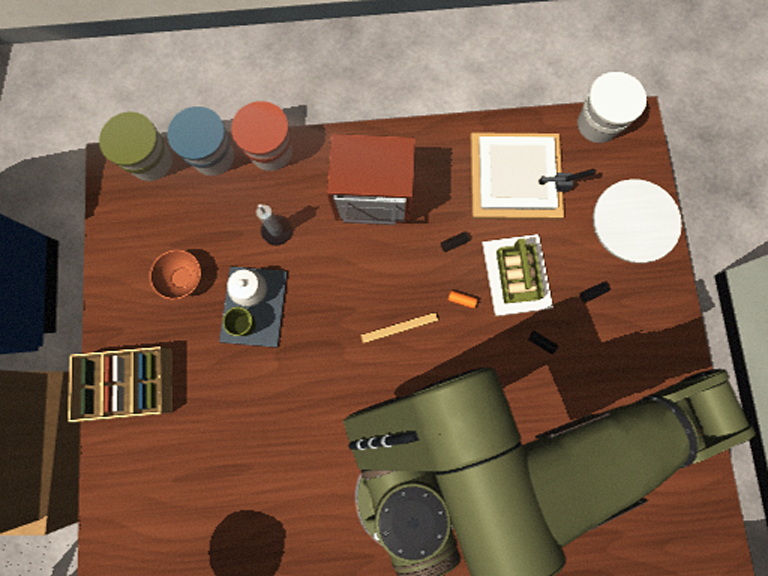

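View pics/side0.png

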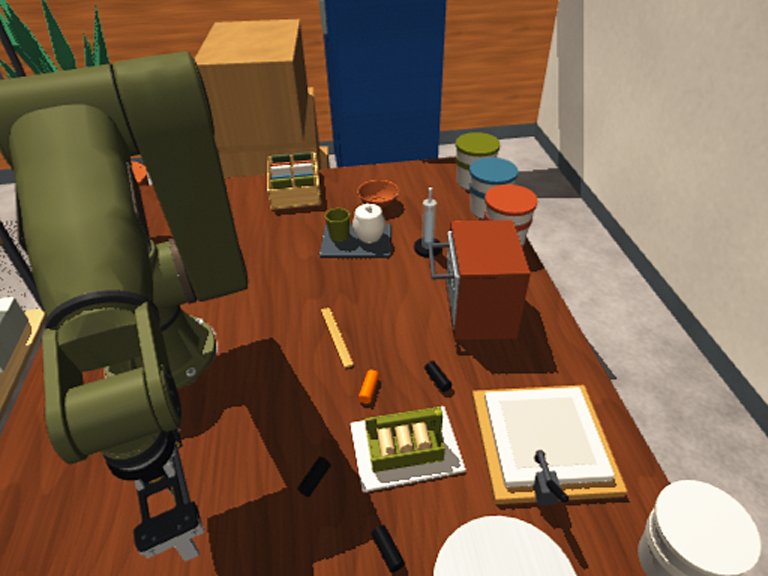

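```bash
python3 - <<'E'
from h import *
t=pickle.load(open('top.pkl','rb'));s=pickle.load(open('side.pkl','rb'))
save(t,'t_crop.png',(280,130,400,230),6);save(s,'s_crop.png',(200,130,340,340),2.8)
W=cloud(t);
# tile: white pixels z~0.01
im=t['image'].astype(int)
for nm,W_,c in(('top',W,t),('side',cloud(s),s)):
    im=c['image'].astype(int);z=W_[...,2];x=W_[...,0];y=W_[...,1]
    m=(im.min(-1)>170)&(np.abs(z-.01)<.008)&(y<-.2)&(x>.35)&(x<.7)&(y>-.5)
    r=cv2.minAreaRect(np.stack([x[m],y[m]],-1).astype(np.float32)*1000);print(nm,'tile',m.sum(),r)
    m=(z>.095)&(z<.12)&(y<-.28)&(y>-.42)&(x>.4)&(x<.62)
    if m.sum()>4: print('handle',m.sum(),cv2.minAreaRect(np.stack([x[m],y[m]],-1).astype(np.float32)*1000),np.median(z[m]))
    m=(z>.195)&(z<.22)&(np.abs(y)<.2)&(x>.6)
    print('cab',m.sum(),cv2.minAreaRect(np.stack([x[m],y[m]],-1).astype(np.float32)*1000),np.median(z[m]))
    m=(z>.15)&(z<.18)&(np.abs(y)<.2)&(x>.6)&(x<.685)
    print('bar',m.sum(),cv2.minAreaRect(np.stack([x[m],y[m]],-1).astype(np.float32)*1000),np.median(z[m]),z[m].max())
E
```

```text
top tile 702 ((522.8037719726562, -336.5141906738281), (198.85597229003906, 151.11849975585938), 2.8926358222961426)
handle 156 ((529.7503051757812, -334.6412353515625), (19.13809585571289, 125.07125854492188), 89.7559585571289) 0.10695425565427667
cab 2280 ((776.4192504882812, 17.828033447265625), (200.23251342773438, 153.02740478515625), 82.19548797607422) 0.20475856576972318
bar 140 ((661.3980712890625, 22.128456115722656), (145.63510131835938, 46.79887390136719), 89.89864349365234) 0.1673124221153668 0.17898838262560762
side tile 695 ((520.742919921875, -336.77337646484375), (199.24314880371094, 150.33750915527344), 2.131272554397583)
handle 283 ((528.058837890625, -336.3285827636719), (123.68921661376953, 20.24003028869629), 2.3791542053222656) 0.10562813770203967
cab 1687 ((774.8631591796875, 18.21886444091797), (203.8158416748047, 150.42767333984375), 82.0897216796875) 0.20354171559548975
bar 135 ((660.7005615234375, 20.63275146484375), (46.11776351928711, 150.56634521484375), 1.2439006567001343) 0.16496603934538642 0.1757383946174508
```

View pics/t_crop.png

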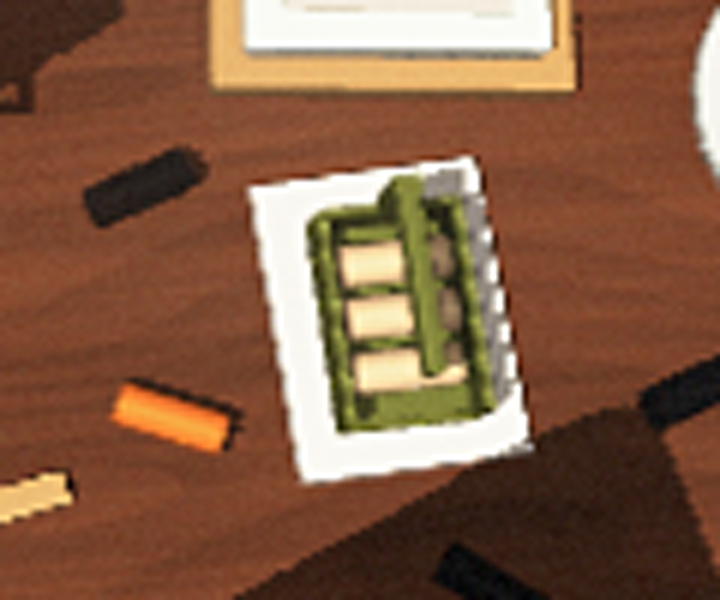

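View pics/s_crop.png

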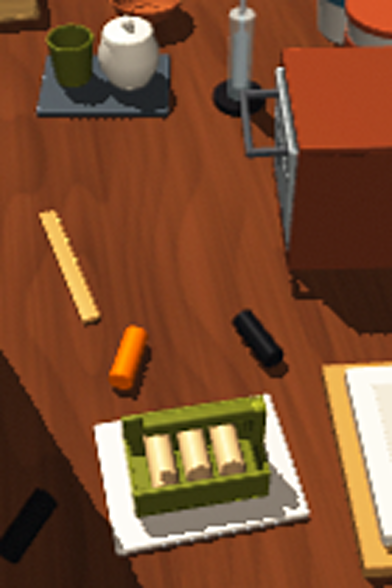

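```bash
python3 - <<'E'
from h import *
t=pickle.load(open('top.pkl','rb'));s=pickle.load(open('side.pkl','rb'))
from station import ctrl
print({k:np.round(v,3) for k,v in ctrl.get_obs().items()})
f=np.array([.7014,.0282,0]);a=-np.radians(7.85);Rm=np.array([[np.cos(a),-np.sin(a),0],[np.sin(a),np.cos(a),0],[0,0,1]])
for n,c in(('t',t),('s',s)):
    W=(cloud(c)-f)@Rm
    m=(abs(W[...,1])<.05)&(W[...,0]>-.075)&(W[...,0]<.05)&(W[...,2]>.03)&(W[...,2]<.2)
    P=W[m]; print(n,len(P))
    b=P[(P[:,0]<-.03)]; print('bar',b.mean(0).round(4),b.min(0).round(3),b.max(0).round(3),np.percentile(b,[10,50,90],axis=0).round(4).tolist())
    g=P[(P[:,0]>=-.03)]; 
    for z in np.arange(.03,.2,.02):
        q=g[abs(g[:,2]-z)<.01]
        if len(q): print(round(z,2),len(q),np.median(q[:,0]).round(4))
    for ang in (0,.05,.1,.15):
        ca,sa=np.cos(ang),np.sin(ang);p=np.array([-.045*ca-.15*sa, 0,.015+.15*ca-.045*sa]);print(ang,p.round(4))
E
```

```text
{'time_s': np.float64(1.5), 'qpos': array([-1.323,  0.3  ,  1.521,  0.   ,  1.321, -0.067]), 'joint_vel': array([-0.001, -0.   , -0.   , -0.002,  0.002, -0.   ]), 'tau': array([-2.0000e-03, -5.3166e+01, -3.5291e+01,  7.1000e-02,  2.1000e-02,
       -0.0000e+00]), 'ee_pos': array([ 0.17 , -0.523,  0.205]), 'eef_rot': array([ 3.142, -0.   ,  0.315]), 'force': array([-0.077,  0.447, -0.908]), 'moment': array([-0.021,  0.021,  0.028]), 'grip_width': np.float64(0.094)}
t 456
bar [-0.0517  0.0026  0.1665] [-0.057 -0.047  0.16 ] [-0.045  0.049  0.176] [[-0.0551, -0.0397, 0.1621], [-0.0523, 0.0049, 0.1666], [-0.0479, 0.0422, 0.1703]]
0.03 14 -0.0006
0.05 38 -0.001
0.07 36 -0.0021
0.09 41 -0.0031
0.11 39 -0.0042
0.13 47 -0.0047
0.15 46 -0.0048
0.17 43 -0.0056
0.19 74 -0.0032
0 [-0.045  0.     0.165]
0.05 [-0.0524  0.      0.1626]
0.1 [-0.0598  0.      0.1598]
0.15 [-0.0669  0.      0.1566]
s 175
bar [-0.0529 -0.0006  0.1652] [-0.057 -0.048  0.16 ] [-0.048  0.048  0.169] [[-0.0569, -0.04, 0.1626], [-0.0531, -0.0016, 0.1656], [-0.049, 0.0403, 0.1676]]
0.03 6 -0.0028
0.05 9 -0.0033
0.07 11 -0.0043
0.09 9 -0.0052
0.11 13 -0.006
0.13 15 -0.0063
0.15 12 -0.0068
0.17 18 -0.0077
0.19 29 -0.0059
0 [-0.045  0.     0.165]
0.05 [-0.0524  0.      0.1626]
0.1 [-0.0598  0.      0.1598]
0.15 [-0.0669  0.      0.1566]
```

Request:
servo_tool --pt "0.04 0.04 0.02 0 0 0.1 -0.15" --pt "0.07 0.07 0.045 0 0 0.2 -0.15" --pt "0.1 0.1 0.045 0 0 0.3 -0.15" --pt "0.13 0.13 0.045 0 0 0.4 -0.15" --pt "0.16 0.16 0.045 0 0 0.5 -0.15" --pt "0.19 0.19 0.045 0 0 0.6 -0.15" --pt "0.21 0.23 0.045 0 0 0.7 -0.15" --pt "0.24 0.26 0.045 0 0 0.8 -0.15" --newtons 20

```text
time_s: 2.17
ee_pos: [0.3921, -0.2833, 0.2506]
eef_rot: [3.141, 0.0, 1.12]
force: [0.6, -1.1, -0.1]
grip_width: 0.0441
```

Request:
servo_tool --pt "0.026 0.03 0 0 0 0.04 -0.15" --pt "0.052 0.06 0 0 0 0.08 -0.15" --pt "0.078 0.09 0 0 0 0.12 -0.15" --pt "0.104 0.12 0 0 0 0.16 -0.15" --pt "0.13 0.15 0 0 0 0.2 -0.15" --pt "0.156 0.18 0 0 0 0.24 -0.15" --pt "0.182 0.21 0 0 0 0.28 -0.15" --pt "0.208 0.24 0 0 0 0.315 -0.15"

```text
time_s: 2.83
ee_pos: [0.6011, -0.0414, 0.2507]
eef_rot: [3.141, 0.0, 1.437]
force: [1.6, -0.4, 0.2]
grip_width: 0.0397
```

```bash
cat > ob.py <<'E'
from station import ctrl
import numpy as np,json
o=ctrl.get_obs();print({k:np.round(o[k],4).tolist() for k in('time_s','qpos','ee_pos','eef_rot','force','grip_width')})
open('log.txt','a').write(json.dumps([list(map(float,o['qpos'])),list(map(float,o['ee_pos'])),list(map(float,o['eef_rot']))])+'\n')
E
python3 ob.py
```

```text
{'time_s': 2.8333, 'qpos': [-0.1295, 0.3905, 1.2958, -0.0002, 1.4548, 0.0045], 'ee_pos': [0.6011, -0.0414, 0.2507], 'eef_rot': [3.1411, 0.0002, 1.4368], 'force': [1.6165, -0.4306, 0.1839], 'grip_width': 0.0397}
```

Request:
servo_tool --pt "0.018 0.028 0 0 0 0 -0.15" --pt "0.035 0.055 0 0 0 0 -0.15" --pt "0.05 0.077 0 0 0 0 -0.15" --pt "0.05 0.077 -0.02 0 0 0 -0.15" --pt "0.05 0.077 -0.045 0 0 0 -0.15" --pt "0.05 0.077 -0.07 0 0 0 -0.15" --pt "0.05 0.077 -0.095 0 0 0 -0.15" --pt "0.05 0.077 -0.107 0 0 0 -0.15"

```text
time_s: 3.5
ee_pos: [0.65, 0.0356, 0.1403]
eef_rot: [-3.138, 0.001, 1.437]
force: [-0.2, -0.0, -0.3]
grip_width: 0.0399
```

```bash
python3 ob.py; python3 - <<'E'
from h import *
from station import cams
c=cams.camera('side');save(c,'s1.png',(230,100,370,240),4)
E
```

```text
{'time_s': 3.5, 'qpos': [-0.0014, 0.5811, 1.2743, -0.0003, 1.2897, 0.1325], 'ee_pos': [0.65, 0.0356, 0.1403], 'eef_rot': [-3.1382, 0.0007, 1.437], 'force': [-0.2256, -0.0055, -0.3241], 'grip_width': 0.0399}
```

View pics/s1.png

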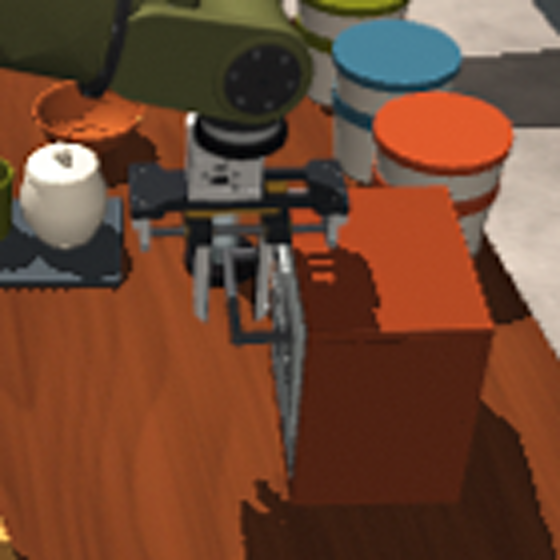

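Request:
servo_tool --pt "0 0 0 0 0 0 -1" --pt "0 0 0 0 0 0 -1" --pt "0 0 0 0 0 0 -1" --pt "0 0 0 0 0 0 -1" --pt "0 0 0 0 0 0 -1" --pt "-0.007 0.001 -0.003 -0.004 -0.03 0 -1" --pt "-0.014 0.002 -0.007 -0.009 -0.065 0 -1" --pt "-0.02 0.003 -0.01 -0.014 -0.099 0 -1" --newtons 20

```text
time_s: 4.22
ee_pos: [0.6306, 0.0383, 0.1307]
eef_rot: [3.041, 0.001, 1.437]
force: [7.6, -2.3, -3.8]
grip_width: 0.0093
```

```bash
python3 ob.py
```

```text
{'time_s': 4.2167, 'qpos': [0.0095, 0.4896, 1.4404, -0.0175, 1.1121, 0.1506], 'ee_pos': [0.6306, 0.0383, 0.1307], 'eef_rot': [3.0408, 0.0013, 1.4366], 'force': [7.6478, -2.2708, -3.8355], 'grip_width': 0.0093}
```

Request:
servo_tool --pt "-0.009 0.001 -0.006 -0.005 -0.035 0 -1" --pt "-0.018 0.0025 -0.0125 -0.01 -0.07 0 -1" --pt "-0.026 0.0035 -0.02 -0.015 -0.105 0 -1" --pt "-0.034 0.0045 -0.028 -0.019 -0.14 0 -1" --pt "-0.041 0.0055 -0.036 -0.023 -0.17 0 -1" --pt "-0.045 0.006 -0.041 -0.025 -0.185 0 -1" --pt "-0.0485 0.0065 -0.046 -0.027 -0.198 0 -1" --pt "-0.0485 0.0065 -0.046 -0.027 -0.198 0 -1"

```text
time_s: 4.88
ee_pos: [0.5862, 0.0449, 0.0894]
eef_rot: [2.827, -0.0, 1.437]
force: [11.9, -2.3, 11.5]
grip_width: 0.0089
```

```bash
python3 ob.py; cat > bin.py <<'E'
from h import *
from station import cams
import sys
f=np.array([.7014,.0282,0]);a=-np.radians(7.85);Rm=np.array([[np.cos(a),-np.sin(a),0],[np.sin(a),np.cos(a),0],[0,0,1]])
c=cams.camera('side');W=(cloud(c)-f)@Rm
# front panel right edge/ visible panel points
save(c,sys.argv[1],(200,120,370,260),4)
c=cams.camera('top');W=(cloud(c)-f)@Rm;save(c,'t'+sys.argv[1],(200,80,320,180),5)
m=(abs(W[...,1])<.078)&(W[...,0]>-.16)&(W[...,0]<.0)&(W[...,2]>.02)&(W[...,2]<.2)
for y in np.arange(-.15,0,.01):
    q=W[m];q=q[abs(q[:,0]-y)<.005]
    if len(q): print(round(y,2),len(q),np.percentile(q[:,2],[5,50,95]).round(3))
E
python3 bin.py b1.png
```

```text
{'time_s': 4.8833, 'qpos': [0.0384, 0.3548, 1.7755, -0.0818, 0.7025, 0.2267], 'ee_pos': [0.5862, 0.0449, 0.0894], 'eef_rot': [2.8269, -0.0003, 1.4368], 'force': [11.939, -2.3232, 11.5116], 'grip_width': 0.0089}
-0.13 2 [0.112 0.112 0.113]
-0.12 6 [0.11  0.117 0.123]
-0.11 12 [0.121 0.125 0.131]
-0.1 44 [0.125 0.152 0.158]
-0.09 63 [0.142 0.149 0.156]
-0.08 58 [0.129 0.136 0.143]
-0.07 51 [0.116 0.121 0.128]
-0.06 35 [0.102 0.108 0.114]
-0.05 32 [0.088 0.094 0.101]
-0.04 28 [0.072 0.079 0.086]
-0.03 35 [0.059 0.065 0.072]
-0.02 24 [0.046 0.053 0.059]
-0.01 29 [0.03  0.039 0.045]
```

View pics/b1.png

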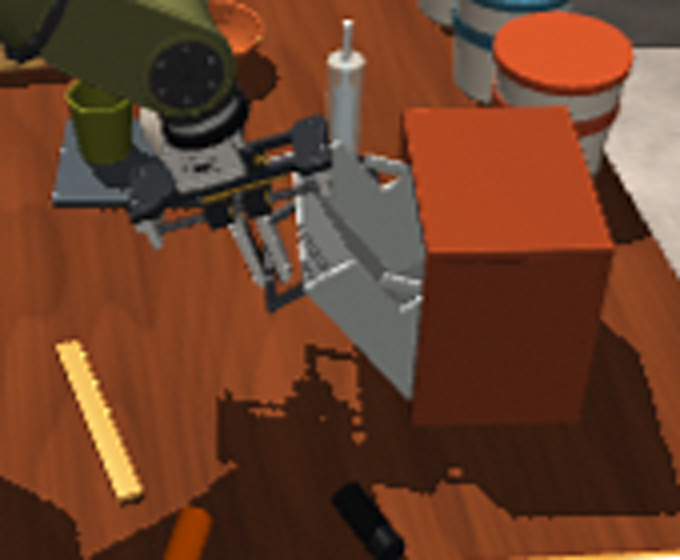

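Request:
servo_tool --pt "0 0 0 0 0 0 -0.45" --pt "0 0 0 0 0 0 -0.45" --pt "-0.004 0.0005 0.013 0 0 0 -0.45" --pt "-0.012 0.0015 0.038 0 0 0 -0.45" --pt "-0.021 0.003 0.068 0 0 0 -0.45" --pt "-0.03 0.004 0.1 0 0 0 -0.45" --pt "-0.045 -0.02 0.125 0.007 0.05 0 -0.3" --pt "-0.055 -0.05 0.14 0.014 0.1 -0.05 -0.1" --newtons 45

```text
time_s: 5.65
ee_pos: [0.5302, -0.0043, 0.2325]
eef_rot: [2.929, 0.001, 1.391]
force: [1.1, -0.2, 0.9]
grip_width: 0.0357
```

```bash
python3 ob.py;python3 - <<'E'
from h import *
from scipy.spatial.transform import Rotation as R
from station import ctrl
o=ctrl.get_obs();A=R.from_euler('xyz',o['eef_rot'])
Y=np.radians(2.3);B=R.from_euler('xyz',[np.pi,0,Y])
print((B*A.inv()).as_rotvec(), np.array([.5235,-.3357,.079])-o['ee_pos'])
E
```

```text
{'time_s': 5.65, 'qpos': [-0.0644, 0.1126, 1.6972, -0.0278, 1.1212, 0.1252], 'ee_pos': [0.5302, -0.0043, 0.2325], 'eef_rot': [2.9294, 0.0007, 1.3906], 'force': [1.0572, -0.1595, 0.9482], 'grip_width': 0.0357}
[ 0.17347359  0.14977842 -1.34510516] [-0.00667183 -0.33143027 -0.15347224]
```

```bash
cat > fk.py <<'E'
import numpy as np,json
from scipy.optimize import least_squares
from scipy.spatial.transform import Rotation as R
L=[json.loads(l) for l in open('log.txt')]
L.append([[-1.323,.3,1.521,0,1.321,-.067],[.17021,-.52273,.20488],[3.1416,0,.3148]])
def Rz(a):return R.from_rotvec([0,0,a])
def Ry(a):return R.from_rotvec([0,a,0])
def fk(q,p):
    a1,d1,L1x,L1,L2x,L2,L3,e=p
    r=Rz(q[0]);x=r.apply([a1,e,d1])
    r=r*Ry(q[1]);x=x+r.apply([L1x,0,L1])
    r=r*Ry(q[2]);x=x+r.apply([L2x,0,L2])
    r=r*Rz(q[3])*Ry(q[4]);r=r*Rz(q[5]);x=x+r.apply([0,0,L3])
    return x,r
def err(p): return np.concatenate([fk(q,p)[0]-x for q,x,_ in L]+[(np.array(p)-p0)*1e-3])
p0=np.array([0,.3,0,.4,0,.35,.25,.0])
s=least_squares(err,p0);p=s.x
C=None
if __name__=='__main__':
    print(p.round(4),np.abs(s.fun).max())
    for q,x,e in L:
        xx,r=fk(q,p);C=(r.inv()*R.from_euler('xyz',e)).as_euler('xyz');print((xx-x).round(4),C.round(3))
E
python3 fk.py
```

```text
[ 1.000e-04  2.230e-01 -6.000e-04  4.248e-01  4.190e-02  4.479e-01
  2.722e-01  3.670e-02] 0.000380928097217903
[ 0.      0.0001 -0.0001] [-0.     0.     1.571]
[-0.      0.0001 -0.0001] [0.    0.    1.571]
[-0.      0.     -0.0001] [0.    0.    1.571]
[ 0. -0. -0.] [-0.     0.     1.571]
[ 0.      0.     -0.0002] [0.    0.    1.571]
[-0.0001 -0.      0.0004] [-0.    -0.     1.571]
```

```bash
cat > ik.py <<'E'
from fk import *
lo=np.array([-3.03,-.79,.23,-1.04,0,-2.55]);hi=np.array([3.03,2.21,2.52,4.18,3.07,2.55])
def fkt(q):
    x,r=fk(q,p);return x,r*Rz(np.pi/2)
def ik(x,r,seeds):
    best=None
    for q0 in seeds:
        f=lambda q:np.concatenate([fkt(q)[0]-x,.3*(r.inv()*fkt(q)[1]).as_rotvec()])
        s=least_squares(f,np.clip(q0,lo+.01,hi-.01),bounds=(lo,hi))
        e=np.linalg.norm(s.fun)
        if best is None or e<best[0]-1e-4:best=(e,s.x)
    return best
F=np.array([.7014,.0282,0]);A=-np.radians(7.85)
def cab(d,y,z): return F+Rz(A).apply([-d,y,0])+[0,0,z]
def pour(psi,th,lip):
    rs=Rz(psi-np.pi)*Ry(-th); g=lip+rs.apply([.075,0,.080]); rt=rs*R.from_euler('x',np.pi)
    return g+rt.apply([0,0,.0188]),rt
if __name__=='__main__':
    seeds=[[0,.4,1.3,a,b,c] for a in(0,1.5,-.9,3.1) for b in(.7,1.6) for c in(-1.5,0,1.5)]
    r=Rz(np.radians(2.3))*R.from_euler('x',np.pi);b=ik(np.array([.5235,-.3357,.079]),r,seeds[:6]);print('grasp',b[0].round(4),b[1].round(3))
    for psi in (-7.85,-30,-50,-70,-98):
        for th in (0,20,45):
            x,r=pour(np.radians(psi),np.radians(th),cab(.075,0,.185))
            b=ik(x,r,seeds);print(psi,th,x.round(3),b[0].round(4),b[1].round(3))
E
python3 ik.py
```

```text
grasp 0.0 [-0.629  0.581  1.427 -0.     1.134  0.901]
-7.85 0 [0.553 0.049 0.246] 0.0 [ 0.022  0.283  1.447  0.     1.411 -1.412]
-7.85 20 [0.578 0.045 0.268] 0.0 [-0.006  0.557  1.054  0.047  1.877 -1.434]
-7.85 45 [0.617 0.04  0.281] 0.0 [-0.029  1.004  0.424  0.127  2.492 -1.393]
-30 0 [0.562 0.076 0.246] 0.0 [ 0.07   0.311  1.411  0.     1.419 -0.978]
-30 20 [0.584 0.063 0.268] 0.0 [-0.03   0.542  1.077  0.168  1.83  -1.059]
-30 45 [0.619 0.043 0.281] 0.0 [-0.114  0.916  0.581  0.405  2.345 -0.982]
-50 0 [0.579 0.096 0.246] 0.0 [ 0.102  0.356  1.352  0.     1.433 -0.596]
-50 20 [0.595 0.076 0.268] 0.0 [-0.048  0.517  1.114  0.258  1.747 -0.731]
-50 45 [0.621 0.046 0.281] 0.0 [-0.184  0.796  0.786  0.562  2.139 -0.717]
-70 0 [0.601 0.109 0.246] 0.0 [ 0.119  0.413  1.274  0.     1.454 -0.23 ]
-70 20 [0.61  0.085 0.268] 0.0 [-0.061  0.485  1.161  0.32   1.637 -0.411]
-70 45 [0.624 0.048 0.281] 0.0 [-0.243  0.659  1.009  0.669  1.901 -0.51 ]
-98 0 [0.638 0.113 0.246] 0.0 [0.118 0.5   1.151 0.    1.491 0.258]
-98 20 [0.634 0.088 0.268] 0.0 [-0.067  0.434  1.233  0.351  1.456  0.036]
-98 45 [0.628 0.048 0.281] 0.0 [-0.292  0.457  1.316  0.775  1.534 -0.249]
```

```bash
cat > scoop.py <<'E'
from h import *
from station import cams
def meas(tag=None):
  for n in('top','side'):
    c=cams.camera(n)
    if tag: save(c,n+tag)
    W=cloud(c);z=W[...,2];x=W[...,0];y=W[...,1];im=c['image'].astype(int)
    ol=(im[...,1]>im[...,2]*1.5)&(im[...,0]<im[...,1]*1.15)
    reg=(y<-.24)&(y>-.44)&(x>.4)&(x<.64)
    for nm,m in(('handle',reg&(z>.098)&(z<.112)),('handle-ol',reg&ol&(z>.098)&(z<.112)),('scoop',reg&ol&(z>.02)),('tile',reg&(im.min(-1)>170)&(abs(z-.01)<.008))):
      if m.sum()>4:
        r=cv2.minAreaRect(np.stack([x[m],y[m]],-1).astype(np.float32)*1000);print(n,nm,m.sum(),np.round(r[0],1),np.round(r[1],1),round(r[2],2))
    m=reg&ol&(z>.098)&(z<.112);P=np.stack([x[m],y[m]],-1)
    if len(P)>5:
        l=cv2.fitLine(P.astype(np.float32)*1000,cv2.DIST_HUBER,0,.01,.01).ravel();print('line yaw',np.degrees(np.arctan2(l[1],l[0])).round(2),'y at x=.5235',l[3]+(523.5-l[2])*l[1]/l[0])
if __name__=='__main__':
    import sys;meas(sys.argv[1] if len(sys.argv)>1 else None)
E
python3 scoop.py
```

```text
top handle 144 [ 529.6 -335.4] [125.   17.9] 0.2
top handle-ol 138 [ 529.2 -336.8] [124.2  16.6] 2.2
top scoop 472 [ 520.5 -335.5] [142.4  94.3] 1.35
top tile 191 [ 521.7 -337.6] [199.  151.1] 4.21
line yaw 1.13 y at x=.5235 -335.02725
side handle 264 [ 528.2 -334. ] [123.6  20.6] 0.43
side handle-ol 264 [ 528.2 -334. ] [123.6  20.6] 0.43
side scoop 914 [ 518.9 -337. ] [142.4  96.1] 0.56
side tile 302 [ 524.2 -390. ] [201.5  53.2] 6.38
line yaw 1.54 y at x=.5235 -338.29443
```

Request:
servo_tool --pt "0 -0.025 0 0.015 0.013 -0.117 0.06" --pt "0 -0.05 0 0.03 0.026 -0.234 0.06" --pt "0 -0.08 0 0.045 0.039 -0.35 0.06" --pt "0 -0.11 0 0.06 0.052 -0.468 0.06" --pt "0 -0.14 -0.01 0.074 0.064 -0.585 0.06" --pt "0 -0.17 -0.02 0.089 0.077 -0.7 0.06" --pt "0 -0.2 -0.03 0.104 0.09 -0.819 0.06" --pt "0 -0.23 -0.03 0.12 0.104 -0.936 0.06" --newtons 45

```text
time_s: 6.42
ee_pos: [0.5306, -0.238, 0.1994]
eef_rot: [3.081, -0.026, 0.437]
force: [0.1, 0.4, 0.0]
grip_width: 0.0498
```

```bash
cat > to.py <<'E'
import sys,numpy as np
from scipy.spatial.transform import Rotation as R
from station import ctrl
o=ctrl.get_obs();A=R.from_euler('xyz',o['eef_rot'])
x=np.array(eval(sys.argv[1]));B=R.from_euler('xyz',eval(sys.argv[2]))
print('t',o['time_s'],'q',o['qpos'].round(3) if hasattr(o['qpos'],'round') else o['qpos']);print('shift',(x-o['ee_pos']).round(4),'turn',(B*A.inv()).as_rotvec().round(4))
E
python3 to.py "[.5235,-.3365,.079]" "[np.pi,0,.024]"
```

```text
t 6.4167 q [-0.477  0.338  1.487 -0.017  1.253  0.662]
shift [-0.0071 -0.0985 -0.1204] turn [ 0.0531  0.0393 -0.4125]
```

Request:
servo_tool --pt "-0.002 -0.03 0 0.013 0.01 -0.103 0.06" --pt "-0.004 -0.06 -0.01 0.027 0.02 -0.206 0.06" --pt "-0.006 -0.085 -0.02 0.04 0.03 -0.31 0.06" --pt "-0.007 -0.0985 -0.035 0.053 0.039 -0.4125 0.06" --pt "-0.007 -0.0985 -0.05 0.053 0.039 -0.4125 0.06" --pt "-0.007 -0.0985 -0.06 0.053 0.039 -0.4125 0.06" --pt "-0.007 -0.0985 -0.06 0.053 0.039 -0.4125 0.06" --pt "-0.007 -0.0985 -0.06 0.053 0.039 -0.4125 0.06"

```text
time_s: 7.08
ee_pos: [0.5237, -0.3357, 0.139]
eef_rot: [-3.141, 0.001, 0.026]
force: [-0.4, 0.7, 0.1]
grip_width: 0.05
```

```bash
python3 to.py "[.5235,-.3365,.079]" "[np.pi,0,.024]"; python3 - <<'E'
from h import *
from station import cams
c=cams.camera('side');save(c,'s2.png',(200,220,340,340),5)
E
```

```text
t 7.0833 q [-0.629  0.517  1.376 -0.     1.25   0.916]
shift [-0.0002 -0.0008 -0.06  ] turn [-0.0004 -0.0006 -0.0016]
```

View pics/s2.png

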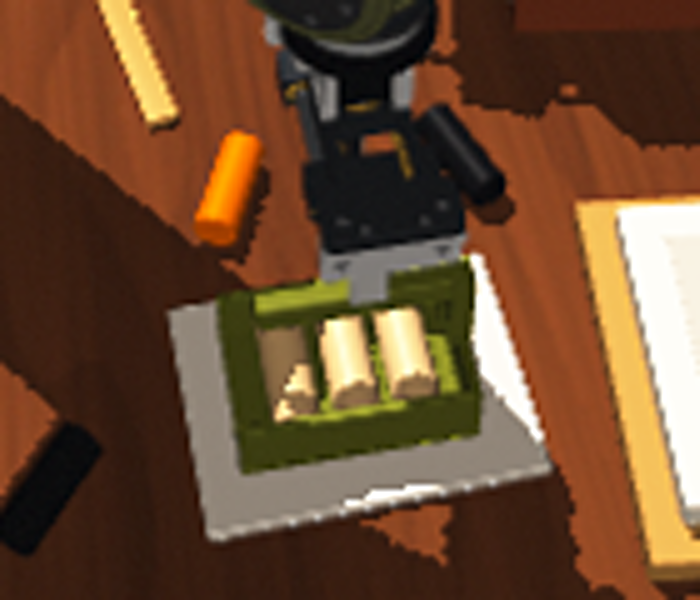

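```bash
python3 - <<'E'
from h import *
a=np.radians(1.3);Rm=np.array([[np.cos(a),-np.sin(a),0],[np.sin(a),np.cos(a),0],[0,0,1]])
for n in('top','side'):
    c=pickle.load(open(n+'.pkl','rb'));W=(cloud(c)-[.519,-.3365,.01])@Rm
    for x in np.arange(-.075,.08,.01):
        m=(abs(W[...,0]-x)<.005)&(W[...,1]<.038)&(W[...,1]>.012)&(W[...,2]>-.005)
        print(n,round(x,3),m.sum(),np.percentile(W[m][:,2],[10,50,90]).round(3) if m.sum() else '')
E
```

```text
top -0.075 17 [-0.003 -0.     0.004]
top -0.065 15 [0.002 0.006 0.011]
top -0.055 14 [0.002 0.005 0.01 ]
top -0.045 23 [0.007 0.029 0.034]
top -0.035 17 [0.031 0.033 0.038]
top -0.025 15 [0.023 0.029 0.032]
top -0.015 14 [0.004 0.006 0.025]
top -0.005 19 [0.024 0.03  0.037]
top 0.005 17 [0.023 0.033 0.037]
top 0.015 9 [0.007 0.026 0.029]
top 0.025 23 [0.007 0.024 0.031]
top 0.035 16 [0.013 0.035 0.036]
top 0.045 14 [0.021 0.029 0.031]
top 0.055 9 [0.002 0.005 0.01 ]
top 0.065 29 [0.005 0.034 0.047]
top 0.075 1 [0.044 0.044 0.044]
side -0.075 27 [-0.003 -0.001  0.006]
side -0.065 25 [0.004 0.005 0.008]
side -0.055 27 [0.003 0.005 0.008]
side -0.045 18 [0.024 0.028 0.031]
side -0.035 14 [0.029 0.032 0.034]
side -0.025 11 [0.022 0.028 0.031]
side -0.015 29 [0.003 0.006 0.026]
side -0.005 11 [0.029 0.032 0.035]
side 0.005 15 [0.029 0.031 0.034]
side 0.015 13 [0.004 0.007 0.027]
side 0.025 24 [0.005 0.026 0.032]
side 0.035 11 [0.03  0.033 0.035]
side 0.045 10 [0.025 0.029 0.032]
side 0.055 20 [0.003 0.004 0.007]
side 0.065 9 [0.004 0.007 0.008]
side 0.075 3 [-0.003 -0.002  0.001]
```

Request:
servo_tool --pt "0 -0.0008 -0.015 0 0 0 0.06" --pt "0 -0.0008 -0.03 0 0 0 0.06" --pt "0 -0.0008 -0.045 0 0 0 0.06" --pt "0 -0.0008 -0.055 0 0 0 0.06" --pt "0 -0.0008 -0.06 0 0 0 0.06" --pt "0 -0.0008 -0.06 0 0 0 0.06" --pt "0 -0.0008 -0.06 0 0 0 -0.3" --pt "0 -0.0008 -0.06 0 0 0 -0.45"

```text
time_s: 7.8
ee_pos: [0.5244, -0.3369, 0.081]
eef_rot: [3.14, -0.002, 0.026]
force: [0.0, -0.0, 0.3]
grip_width: 0.0396
```

Request:
servo_tool --pt "0 0 0 0 0 0 -0.55" --pt "0 0 0 0 0 0 -0.62" --pt "0 0 0 0 0 0 -0.7" --pt "0 0 0 0 0 0 -0.8" --pt "0 0 0 0 0 0 -1" --pt "0 0 0 0 0 0 -1" --pt "0 0 0 0 0 0 -1" --pt "0 0 0 0 0 0 -1" --newtons 45

```text
time_s: 8.47
ee_pos: [0.5244, -0.3367, 0.0811]
eef_rot: [3.14, -0.002, 0.026]
force: [-1.0, 4.3, 2.2]
grip_width: 0.0134
```

```bash
python3 ob.py; python3 scoop.py 2.png
```

```text
{'time_s': 8.4667, 'qpos': [-0.6296, 0.5794, 1.4232, 0.0002, 1.1368, 0.9154], 'ee_pos': [0.5244, -0.3367, 0.0811], 'eef_rot': [3.1404, -0.0018, 0.0257], 'force': [-0.9723, 4.3324, 2.1841], 'grip_width': 0.0134}
top scoop 749 [ 483.3 -301.1] [118.7 201.6] 52.5
top tile 249 [ 581.3 -280.3] [ 76.4 151.3] 54.55
side handle 95 [ 528.  -337.6] [124.3  19.4] 2.74
side handle-ol 93 [ 527.6 -337.6] [123.4  18.6] 2.33
side scoop 4535 [ 483.8 -324. ] [138.4 232.9] 51.93
side tile 207 [ 595.6 -362.1] [188.9  93.5] 53.91
line yaw 1.08 y at x=.5235 -339.39432
```

Request:
servo_tool --pt "0 0 0.003 0 0 0 -1" --pt "0 0 0.008 0 0 0 -1" --pt "0 0 0.016 0 0 0 -1" --pt "0 0 0.028 0 0 0 -1" --pt "0 0 0.044 0 0 0 -1" --pt "0 0 0.062 0 0 0 -1" --pt "0 0 0.08 0 0 0 -1" --pt "0 0 0.096 0 0 0 -1"

```text
time_s: 9.23
ee_pos: [0.5245, -0.337, 0.1795]
eef_rot: [3.139, -0.003, 0.026]
force: [1.5, -0.1, -4.9]
grip_width: 0.0136
```

Request:
servo_tool --pt "0 0.002 0.02 0 0 0.01 -1" --pt "0 0.006 0.04 0 0 0.035 -1" --pt "0 0.012 0.06 0 0 0.07 -1" --pt "0 0.02 0.08 0 0 0.12 -1" --pt "0 0.031 0.098 0 0 0.18 -1" --pt "0 0.044 0.112 0 0 0.25 -1" --pt "0 0.06 0.12 0 0 0.33 -1" --pt "0 0.078 0.123 0 0 0.41 -1"

```text
time_s: 9.9
ee_pos: [0.5245, -0.2588, 0.3053]
eef_rot: [3.136, -0.005, 0.439]
force: [-0.4, -0.6, -5.2]
grip_width: 0.0135
```

```bash
python3 to.py "[.553,.049,.30]" "[np.pi,0,np.radians(172.15)]";python3 ob.py; python3 - <<'E'
from h import *
from station import cams
c=cams.camera('side');save(c,'s3.png',(200,150,400,340),4)
E
```

```text
t 9.9 q [-5.210e-01  3.240e-01  1.262e+00  1.000e-03  1.549e+00  6.110e-01]
shift [ 0.0285  0.3078 -0.0053] turn [-0.0072  0.0058  2.5657]
{'time_s': 9.9, 'qpos': [-0.5214, 0.3239, 1.2616, 0.0009, 1.5493, 0.6105], 'ee_pos': [0.5245, -0.2588, 0.3053], 'eef_rot': [3.1365, -0.0046, 0.4389], 'force': [-0.3836, -0.6133, -5.2088], 'grip_width': 0.0135}
```

View pics/s3.png

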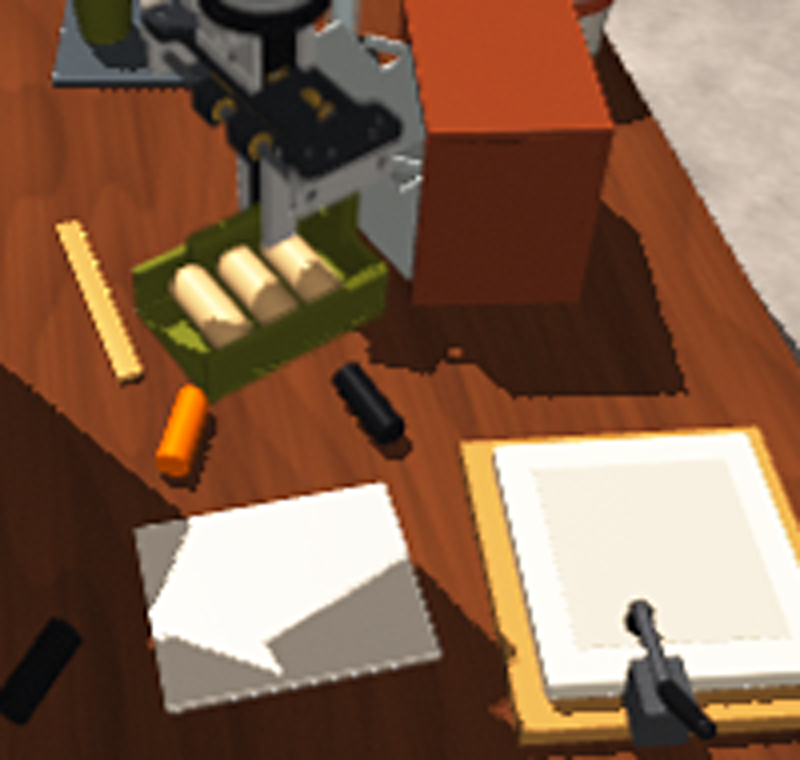

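Request:
servo_tool --pt "0.001 0.014 0 0 0 0.09 -1" --pt "0.002 0.028 0 0 0 0.18 -1" --pt "0.003 0.042 0 0 0 0.28 -1" --pt "0.004 0.056 0 0 0 0.38 -1" --pt "0.005 0.069 0 0 0 0.48 -1" --pt "0.006 0.082 0 0 0 0.58 -1" --pt "0.007 0.095 0 0 0 0.68 -1" --pt "0.008 0.108 0 0 0 0.78 -1"

```text
time_s: 10.62
ee_pos: [0.5326, -0.1473, 0.3065]
eef_rot: [3.136, -0.005, 1.231]
force: [0.3, -0.2, -5.2]
grip_width: 0.0138
```

Request:
servo_tool --pt "0.001 0.013 0 0 0 0.1 -1" --pt "0.002 0.026 0 0 0 0.2 -1" --pt "0.003 0.039 0 0 0 0.3 -1" --pt "0.004 0.052 0 0 0 0.4 -1" --pt "0.004 0.065 0 0 0 0.5 -1" --pt "0.004 0.078 0 0 0 0.6 -1" --pt "0.004 0.09 0 0 0 0.7 -1" --pt "0.004 0.102 0 0 0 0.8 -1"

```text
time_s: 11.28
ee_pos: [0.5364, -0.0448, 0.3075]
eef_rot: [3.136, -0.005, 2.036]
force: [0.1, -0.6, -5.4]
grip_width: 0.0137
```

```bash
python3 to.py "[.54,.049,.30]" "[np.pi,0,np.radians(172.15)]"
```

```text
t 11.2833 q [-0.155  0.215  1.393  0.007  1.532 -0.62 ]
shift [ 0.0036  0.0938 -0.0075] turn [-7.700e-03 -3.000e-04  9.687e-01]
```

Request:
servo_tool --pt "0 0.012 0 -0.001 0 0.1 -1" --pt "0 0.024 0 -0.002 0 0.2 -1" --pt "0 0.036 0 -0.003 0 0.3 -1" --pt "0 0.048 0 -0.004 0 0.4 -1" --pt "0 0.06 0 -0.005 0 0.5 -1" --pt "0 0.071 0 -0.006 0 0.6 -1" --pt "0 0.081 0 -0.007 0 0.7 -1" --pt "0 0.089 0 -0.007 0 0.79 -1"

```text
time_s: 11.95
ee_pos: [0.5363, 0.0448, 0.3085]
eef_rot: [3.141, 0.001, 2.831]
force: [0.5, -0.4, -5.6]
grip_width: 0.0137
```

Request:
servo_tool --pt "0 0.004 -0.002 0 0 0.07 -1" --pt "0 0.005 -0.004 0 0 0.12 -1" --pt "0 0.005 -0.006 0 0 0.155 -1" --pt "0 0.005 -0.008 0 0 0.175 -1" --pt "0 0.005 -0.008 0 0 0.179 -1" --pt "0 0.005 -0.008 0 0 0.179 -1" --pt "0 0.005 -0.008 0 0 0.179 -1" --pt "0 0.005 -0.008 0 0 0.179 -1"

```text
time_s: 12.62
ee_pos: [0.5363, 0.0497, 0.3008]
eef_rot: [3.141, 0.001, 3.009]
force: [-0.4, 0.2, -5.3]
grip_width: 0.0136
```

```bash
python3 to.py "[.553,.049,.256]" "[np.pi,0,np.radians(172.15)]";python3 ob.py; python3 - <<'E'
from h import *
from station import cams
c=cams.camera('side');save(c,'s4.png',(200,80,370,220),4)
c=cams.camera('top');save(c,'t4.png',(200,80,400,230),4)
W=cloud(c);z=W[...,2];x=W[...,0];y=W[...,1];im=c['image'].astype(int)
m=(y<-.24)&(y>-.44)&(x>.4)&(x<.64)&(abs(z-.01)<.005)&((im.max(-1)-im.min(-1))<25)
P=np.stack([x[m],y[m]],-1).astype(np.float32)*1000;print(cv2.minAreaRect(P),P.mean(0))
E
```

```text
t 12.6167 q [ 2.400e-02  2.190e-01  1.403e+00  1.000e-03  1.518e+00 -1.414e+00]
shift [ 0.0167 -0.0007 -0.0448] turn [-0.0007  0.0014 -0.0044]
{'time_s': 12.6167, 'qpos': [0.024, 0.219, 1.4033, 0.0007, 1.5179, -1.4141], 'ee_pos': [0.5363, 0.0497, 0.3008], 'eef_rot': [3.1407, 0.0013, 3.0089], 'force': [-0.4139, 0.1876, -5.2581], 'grip_width': 0.0136}
((522.7774658203125, -336.1962585449219), (200.0276641845703, 151.77450561523438), 2.212371826171875) [ 521.79285 -335.5242 ]
```

View pics/s4.png

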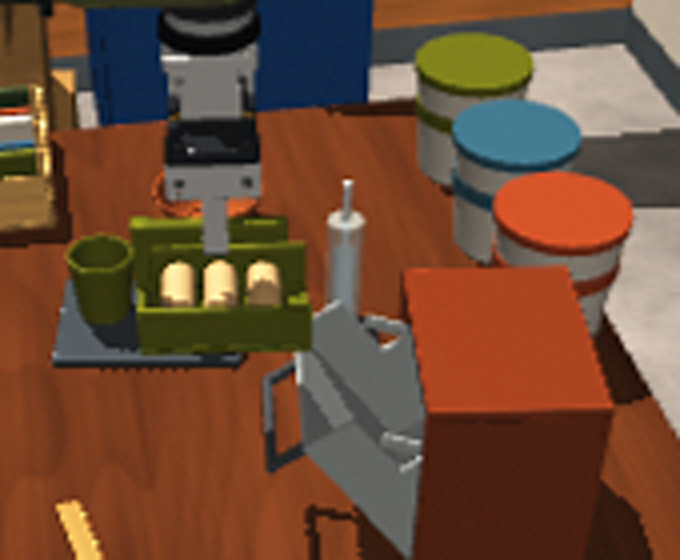

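View pics/t4.png

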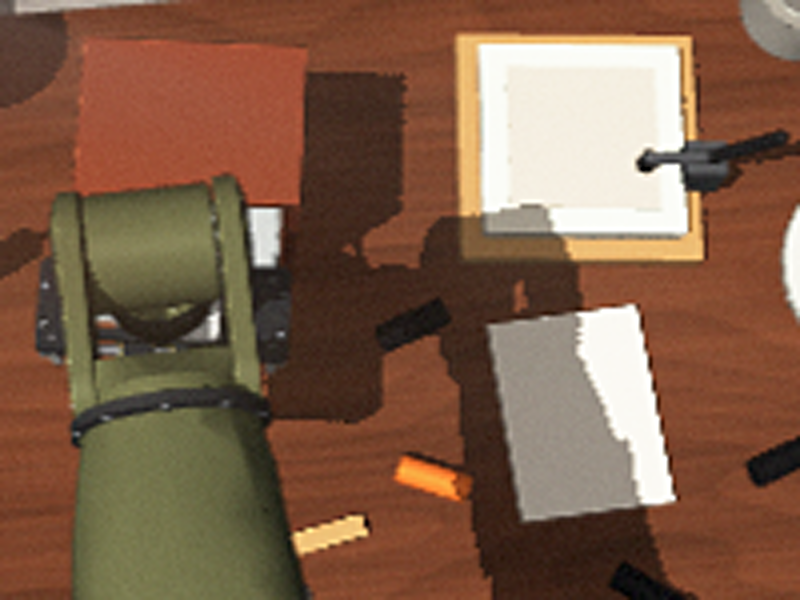

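Request:
servo_tool --pt "0.001 0 -0.004 0 0 -0.002 -1" --pt "0.003 0 -0.013 0 0 -0.004 -1" --pt "0.005 0 -0.026 0 0 -0.004 -1" --pt "0.008 0 -0.04 0 0 -0.004 -1" --pt "0.01 0 -0.052 0 0 -0.004 -1" --pt "0.0115 0 -0.06 0 0 -0.004 -1" --pt "0.0116 0 -0.063 0 0 -0.004 -1" --pt "0.0116 0 -0.063 0 0 -0.004 -1"

```text
time_s: 13.38
ee_pos: [0.5477, 0.0497, 0.2369]
eef_rot: [3.141, -0.0, 3.005]
force: [-0.4, -0.4, -5.7]
grip_width: 0.0138
```

```bash
python3 ob.py; python3 - <<'E'
from h import *
from station import cams
c=cams.camera('side');save(c,'s5.png',(220,100,340,220),5)
E
```

```text
{'time_s': 13.3833, 'qpos': [0.0236, 0.2774, 1.4765, 0.0008, 1.3878, -1.411], 'ee_pos': [0.5477, 0.0497, 0.2369], 'eef_rot': [3.1409, -0.0002, 3.0052], 'force': [-0.3804, -0.422, -5.6936], 'grip_width': 0.0138}
```

View pics/s5.png

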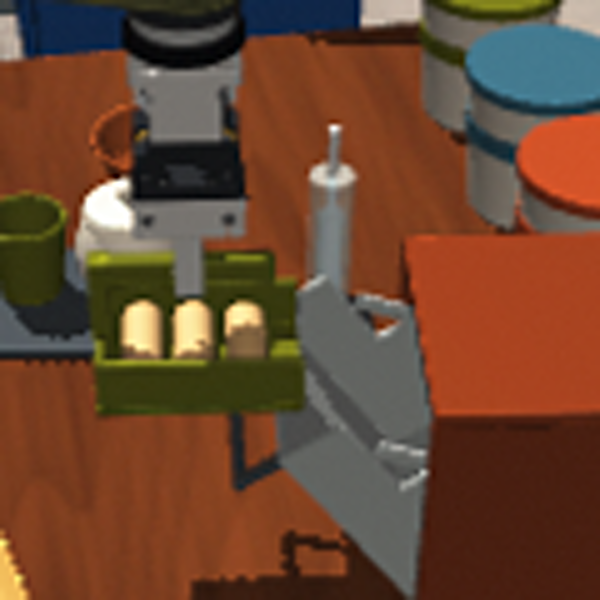

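Request:
servo_tool --pt "0.003 0 0.003 0.006 0.043 0 -1" --pt "0.0057 -0.0008 0.0063 0.012 0.086 0 -1" --pt "0.0088 -0.0012 0.0092 0.018 0.13 0 -1" --pt "0.012 -0.0017 0.0121 0.024 0.173 0 -1" --pt "0.0153 -0.0021 0.0148 0.03 0.216 0 -1" --pt "0.0187 -0.0026 0.0174 0.036 0.259 0 -1" --pt "0.0222 -0.0031 0.0198 0.042 0.303 0 -1" --pt "0.0259 -0.0036 0.022 0.048 0.346 0 -1"

```text
time_s: 14.1
ee_pos: [0.5743, 0.0461, 0.2609]
eef_rot: [3.14, -0.348, 3.006]
force: [0.7, 0.2, -2.5]
grip_width: 0.0135
```

```bash
python3 ob.py; python3 - <<'E'
from h import *
from station import cams
c=cams.camera('side');save(c,'s6.png',(220,100,340,220),5)
E
```

```text
{'time_s': 14.1, 'qpos': [-0.0052, 0.5489, 1.0821, 0.0482, 1.8554, -1.4342], 'ee_pos': [0.5743, 0.0461, 0.2609], 'eef_rot': [3.1398, -0.3481, 3.0055], 'force': [0.6793, 0.179, -2.5046], 'grip_width': 0.0135}
```

View pics/s6.png

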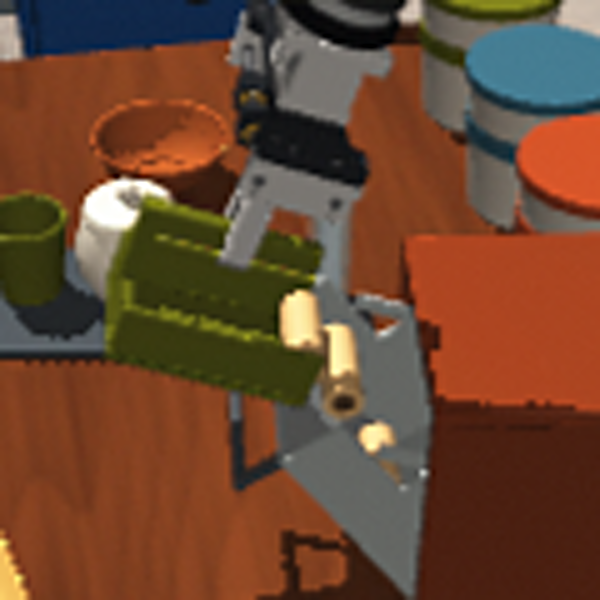

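Request:
servo_tool --pt "0.0037 -0.0005 0.002 0.006 0.043 0 -1" --pt "0.0075 -0.001 0.004 0.012 0.086 0 -1" --pt "0.0115 -0.0016 0.0057 0.018 0.13 0 -1" --pt "0.0153 -0.0021 0.0072 0.024 0.173 0 -1" --pt "0.0195 -0.0027 0.0086 0.03 0.216 0 -1" --pt "0.0235 -0.0032 0.0098 0.036 0.259 0 -1" --pt "0.0277 -0.0038 0.0108 0.042 0.303 0 -1" --pt "0.0318 -0.0044 0.0117 0.048 0.346 0 -1"

```text
time_s: 14.82
ee_pos: [0.607, 0.0415, 0.273]
eef_rot: [3.139, -0.7, 3.005]
force: [1.0, 0.5, -3.1]
grip_width: 0.0135
```

Request:
servo_tool --pt "0.002 0 0 0.003 0.02 0 -1" --pt "0.004 -0.0005 0.0005 0.006 0.043 0 -1" --pt "0.008 -0.001 0.001 0.012 0.086 0 -1" --pt "0.008 -0.001 0.001 0.012 0.086 0 -1" --pt "0.008 -0.001 0.001 0.012 0.086 0 -1" --pt "0.008 -0.001 0.001 0.012 0.086 0 -1" --pt "0.008 -0.001 0.001 0.012 0.086 0 -1" --pt "0.008 -0.001 0.001 0.012 0.086 0 -1"

```text
time_s: 15.48
ee_pos: [0.6149, 0.0405, 0.2748]
eef_rot: [3.139, -0.784, 3.006]
force: [-0.4, -1.0, -2.7]
grip_width: 0.0135
```

```bash
python3 ob.py; python3 - <<'E'
from h import *
from station import cams
c=cams.camera('side');save(c,'s7.png',(220,100,340,220),5)
E
```

```text
{'time_s': 15.4833, 'qpos': [-0.0283, 0.9884, 0.4648, 0.1261, 2.4658, -1.396], 'ee_pos': [0.6149, 0.0405, 0.2748], 'eef_rot': [3.1387, -0.7845, 3.0058], 'force': [-0.4333, -0.9674, -2.6756], 'grip_width': 0.0135}
```

View pics/s7.png

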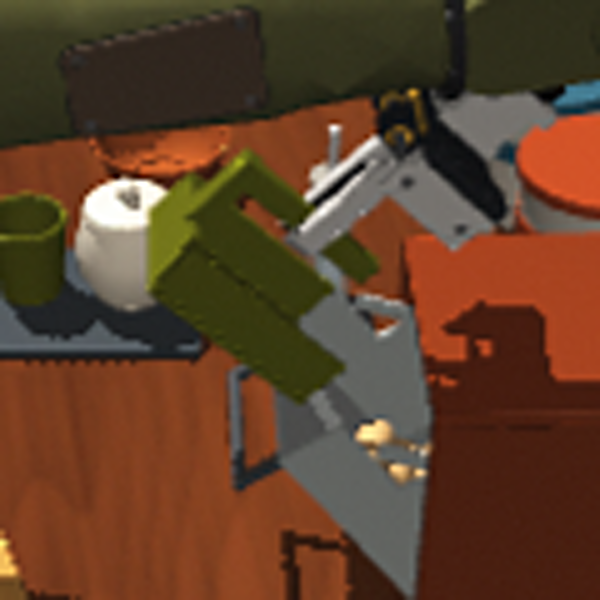

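Request:
servo_tool --pt "-0.004 0.0005 0.006 -0.007 -0.05 0 -1" --pt "-0.014 0.0015 0.012 -0.02 -0.14 0 -1" --pt "-0.026 0.003 0.018 -0.034 -0.25 0 -1" --pt "-0.04 0.0045 0.023 -0.049 -0.36 0 -1" --pt "-0.056 0.006 0.027 -0.064 -0.47 0 -1" --pt "-0.072 0.008 0.03 -0.079 -0.58 0 -1" --pt "-0.088 0.01 0.032 -0.094 -0.68 0 -1" --pt "-0.095 0.01 0.033 -0.107 -0.777 0 -1"

```text
time_s: 16.2
ee_pos: [0.518, 0.0508, 0.3093]
eef_rot: [3.139, 0.007, 3.006]
force: [2.0, 0.2, -2.1]
grip_width: 0.0138
```

```bash
python3 to.py "[.527,-.2,.306]" "[np.pi,0,.04]";python3 bin.py b8.png
```

```text
t 16.2 q [ 2.700e-02  1.700e-01  1.442e+00  1.000e-03  1.522e+00 -1.409e+00]
shift [ 0.009  -0.2508 -0.0033] turn [ 0.0104  0.0034 -2.9661]
-0.12 1 [0.12 0.12 0.12]
-0.04 4 [0.075 0.077 0.079]
-0.03 7 [0.061 0.066 0.099]
-0.02 6 [0.046 0.048 0.057]
-0.01 4 [0.028 0.035 0.046]
```

View pics/b8.png

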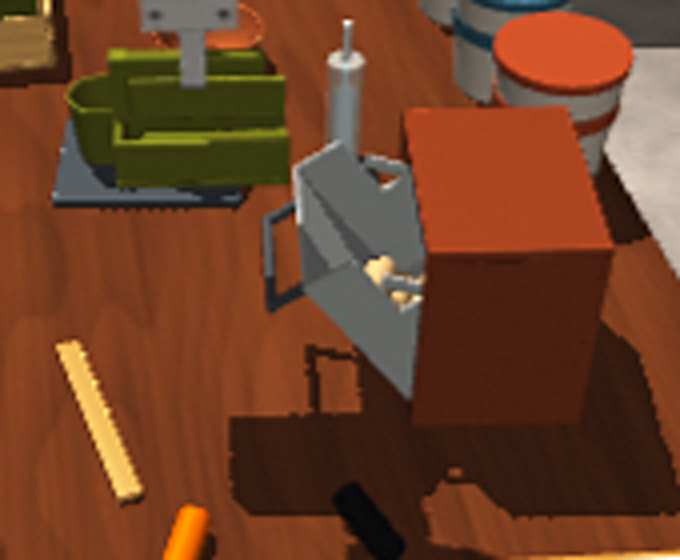

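Request:
servo_tool --pt "0 -0.003 0 0 0 -0.06 -1" --pt "0 -0.01 0 0 0 -0.16 -1" --pt "0.001 -0.018 0 0 0 -0.27 -1" --pt "0.001 -0.027 0 0 0 -0.38 -1" --pt "0.002 -0.037 0 0 0 -0.49 -1" --pt "0.002 -0.047 0 0 0 -0.6 -1" --pt "0.003 -0.057 0 0 0 -0.71 -1" --pt "0.003 -0.067 0 0 0 -0.82 -1"

```text
time_s: 16.97
ee_pos: [0.5204, -0.0166, 0.3098]
eef_rot: [3.14, 0.005, 2.181]
force: [0.3, 0.2, -3.5]
grip_width: 0.0137
```

Request:
servo_tool --pt "0 -0.012 0 0 0 -0.11 -1" --pt "0 -0.024 0 0 0 -0.22 -1" --pt "0.001 -0.036 0 0 0 -0.33 -1" --pt "0.001 -0.048 0 0 0 -0.44 -1" --pt "0.002 -0.06 0 0 0 -0.55 -1" --pt "0.002 -0.072 0 0 0 -0.66 -1" --pt "0.003 -0.084 0 0 0 -0.77 -1" --pt "0.003 -0.096 0 0 0 -0.88 -1"

```text
time_s: 17.63
ee_pos: [0.5235, -0.1133, 0.3097]
eef_rot: [-3.141, 0.005, 1.296]
force: [0.5, 0.5, -2.3]
grip_width: 0.0137
```

Request:
servo_tool --pt "0 -0.014 0 0 0 -0.11 -1" --pt "0 -0.028 0 0 0 -0.22 -1" --pt "0.001 -0.042 0 0 0 -0.33 -1" --pt "0.001 -0.056 0 0 0 -0.44 -1" --pt "0.002 -0.07 0 0 0 -0.55 -1" --pt "0.002 -0.084 0 0 0 -0.66 -1" --pt "0.003 -0.098 0 0 0 -0.77 -1" --pt "0.003 -0.112 0 0 0 -0.88 -1"

```text
time_s: 18.3
ee_pos: [0.5265, -0.2261, 0.3095]
eef_rot: [-3.14, 0.006, 0.41]
force: [0.4, 0.6, -3.7]
grip_width: 0.0132
```

```bash
python3 to.py "[.527,-.337,.18]" "[np.pi,0,.04]"
```

```text
t 18.3 q [-0.468  0.302  1.28  -0.003  1.564  0.693]
shift [ 0.0005 -0.1109 -0.1295] turn [-3.0e-04 -6.0e-03 -3.7e-01]
```

Request:
servo_tool --pt "0 -0.015 -0.005 0 0 -0.08 -1" --pt "0 -0.035 -0.015 0 -0.001 -0.17 -1" --pt "0 -0.055 -0.03 0 -0.002 -0.26 -1" --pt "0 -0.075 -0.05 0 -0.003 -0.33 -1" --pt "0 -0.093 -0.075 0 -0.005 -0.36 -1" --pt "0 -0.105 -0.1 0 -0.006 -0.37 -1" --pt "0.0005 -0.111 -0.12 0 -0.006 -0.37 -1" --pt "0.0005 -0.111 -0.1295 0 -0.006 -0.37 -1"

```text
time_s: 18.97
ee_pos: [0.5258, -0.3378, 0.1764]
eef_rot: [-3.138, 0.004, 0.039]
force: [-1.0, 0.0, -3.7]
grip_width: 0.0134
```

Request:
servo_tool --pt "0 0 -0.008 0 0 0 -1" --pt "0 0 -0.022 0 0 0 -1" --pt "0 0 -0.038 0 0 0 -1" --pt "0 0 -0.054 0 0 0 -1" --pt "0 0 -0.066 0 0 0 -1" --pt "0 0 -0.07 0 0 0 -1" --pt "0 0 -0.07 0 0 0 -1" --pt "0 0 -0.07 0 0 0 -1"

```text
time_s: 19.63
ee_pos: [0.5262, -0.3378, 0.1073]
eef_rot: [-3.139, 0.004, 0.039]
force: [-0.8, -0.5, -1.6]
grip_width: 0.0137
```

```bash
python3 to.py "[.527,-.337,.081]" "[np.pi,0,.04]"; python3 - <<'E'
from h import *
from station import cams
for n in('side','top'):
    c=cams.camera(n);save(c,n[0]+'9.png',(220,120,380,320) if n=='side' else (280,120,420,240),4)
    pickle.dump(c,open(n+'9.pkl','wb'))
    W=cloud(c);z=W[...,2];x=W[...,0];y=W[...,1];im=c['image'].astype(int)
    ol=(im[...,1]>im[...,2]*1.5)&(im[...,0]<im[...,1]*1.15)
    reg=(y<-.24)&(y>-.44)&(x>.43)&(x<.62)
    for nm,m in(('low',reg&ol&(z>.02)&(z<.08)),('handle',reg&ol&(z>.125)&(z<.15))):
        if m.sum()>5: print(n,nm,m.sum(),cv2.minAreaRect(np.stack([x[m],y[m]],-1).astype(np.float32)*1000),np.percentile(z[m],[3,50,97]))
E
```

```text
t 19.6333 q [-0.629  0.558  1.39   0.     1.198  0.903]
shift [ 0.0008  0.0008 -0.0263] turn [-0.0029 -0.0038  0.0012]
side low 1256 ((518.8804931640625, -338.876708984375), (140.42666625976562, 94.25908660888672), 1.5721683502197266) [0.03815418 0.04338023 0.07882418]
side handle 94 ((529.5263061523438, -338.40435791015625), (124.609375, 17.12626838684082), 2.3259341716766357) [0.12584308 0.13287688 0.13538953]
top low 16 ((554.85498046875, -290.5450744628906), (54.07632827758789, 1.4142422676086426), 2.0712122917175293) [0.0397145  0.05007505 0.05821404]
```

View pics/s9.png

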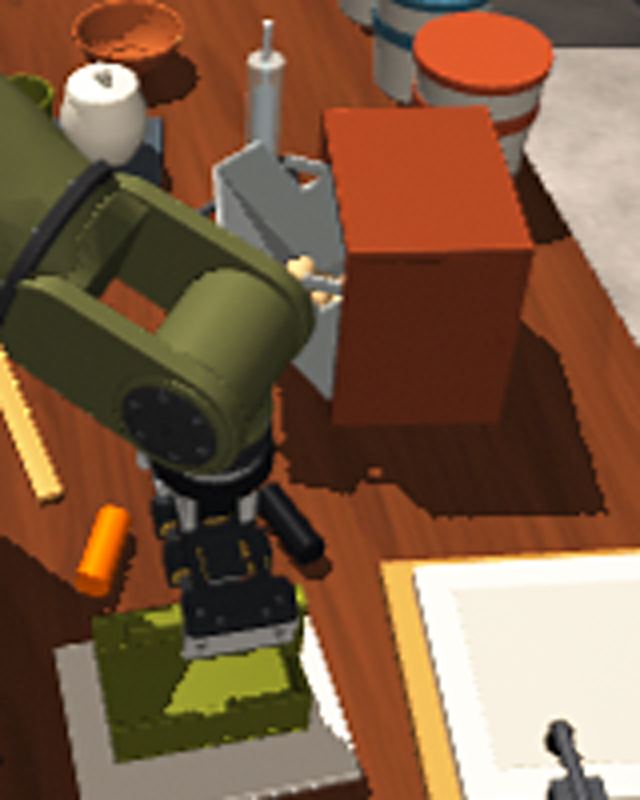

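Request:
servo_tool --pt "0.001 0.001 -0.003 0 0 0 -1" --pt "0.002 0.0015 -0.008 -0.002 -0.003 0 -1" --pt "0.002 0.0015 -0.013 -0.002 -0.003 0 -1" --pt "0.002 0.0015 -0.017 -0.002 -0.003 0 -1" --pt "0.002 0.0015 -0.02 -0.002 -0.003 0 -1" --pt "0.002 0.0015 -0.0225 -0.002 -0.003 0 -1" --pt "0.002 0.0015 -0.0245 -0.002 -0.003 0 -1" --pt "0.002 0.0015 -0.0255 -0.002 -0.003 0 -1"

```text
time_s: 20.4
ee_pos: [0.5282, -0.3365, 0.0818]
eef_rot: [-3.141, 0.0, 0.039]
force: [0.0, -0.7, -2.9]
grip_width: 0.0134
```

```bash
python3 ob.py
```

```text
{'time_s': 20.4, 'qpos': [-0.6258, 0.5865, 1.4102, 0.0003, 1.1456, 0.9062], 'ee_pos': [0.5282, -0.3365, 0.0818], 'eef_rot': [-3.1409, 0.0004, 0.0386], 'force': [0.0477, -0.7131, -2.9286], 'grip_width': 0.0134}
```

Request:
servo_tool --pt "0 0 -0.0005 0 0 0 -1" --pt "0 0 -0.001 0 0 0 -1" --pt "0 0 -0.0013 0 0 0 -1" --pt "0 0 -0.0015 0 0 0 -1" --pt "0 0 -0.0018 0 0 0 -1" --pt "0 0 -0.002 0 0 0 -1" --pt "0 0 -0.002 0 0 0 -1" --pt "0 0 -0.002 0 0 0 -1"

```text
time_s: 21.07
ee_pos: [0.5282, -0.3364, 0.0811]
eef_rot: [-3.141, 0.0, 0.039]
force: [-8.0, 5.2, 10.2]
grip_width: 0.0136
```

```bash
python3 ob.py
```

```text
{'time_s': 21.0667, 'qpos': [-0.6257, 0.5869, 1.4111, 0.0004, 1.144, 0.9062], 'ee_pos': [0.5282, -0.3364, 0.0811], 'eef_rot': [-3.1411, 0.0001, 0.0387], 'force': [-8.0498, 5.2356, 10.1872], 'grip_width': 0.0136}
```

Request:
servo_tool --pt "0 0 0 0 0 0 -0.65" --pt "0 0 0 0 0 0 -0.55" --pt "0 0 0 0 0 0 -0.4" --pt "0 0 0 0 0 0 -0.2" --pt "0 0 0 0 0 0 0" --pt "0 0 0.01 0 0 0 0" --pt "0 0 0.03 0 0 0 0" --pt "0 0 0.055 0 0 0 0" --newtons 20

```text
time_s: 21.73
ee_pos: [0.5277, -0.3361, 0.1361]
eef_rot: [-3.14, 0.002, 0.039]
force: [0.1, 1.1, 0.6]
grip_width: 0.0467
```

Request:
servo_tool --pt "0 0.01 0.03 0 0 0.05 0" --pt "0 0.03 0.06 0 0 0.12 -0.2" --pt "0 0.055 0.09 0 0 0.2 -0.4" --pt "0 0.08 0.11 0 0 0.28 -0.6" --pt "0 0.11 0.12 0 0 0.36 -0.8" --pt "0 0.14 0.12 0 0 0.44 -1" --pt "-0.01 0.17 0.12 0 0 0.52 -1" --pt "-0.02 0.2 0.12 0 0 0.6 -1"

```text
time_s: 22.4
ee_pos: [0.5072, -0.1346, 0.2568]
eef_rot: [-3.14, 0.002, 0.643]
force: [0.8, 0.9, 0.0]
grip_width: 0.0038
```

```bash
python3 ob.py; python3 scoop.py 10.png
```

```text
{'time_s': 22.4, 'qpos': [-0.329, 0.2092, 1.5148, -0.0006, 1.4197, 0.5991], 'ee_pos': [0.5072, -0.1346, 0.2568], 'eef_rot': [-3.1402, 0.0017, 0.6428], 'force': [0.7797, 0.8735, 0.0416], 'grip_width': 0.0038}
top handle 136 [ 532.8 -337.9] [124.6  18.2] 2.76
top handle-ol 131 [ 532.7 -337. ] [124.5  16.3] 2.57
top scoop 506 [ 523.5 -336.8] [142.8  93.8] 1.45
top tile 195 [ 528.3 -309.8] [ 57.2 226.4] 69.28
line yaw 2.64 y at x=.5235 -336.788
side handle 261 [ 531.4 -335.5] [124.9  20.9] 0.83
side handle-ol 256 [ 531.1 -338. ] [124.3  20.6] 3.39
side scoop 900 [ 522.6 -337.3] [142.7  95.9] 1.63
side tile 102 [ 519.8 -337.4] [199.1 148.7] 1.18
line yaw 1.88 y at x=.5235 -339.51254
```

View pics/top10.png

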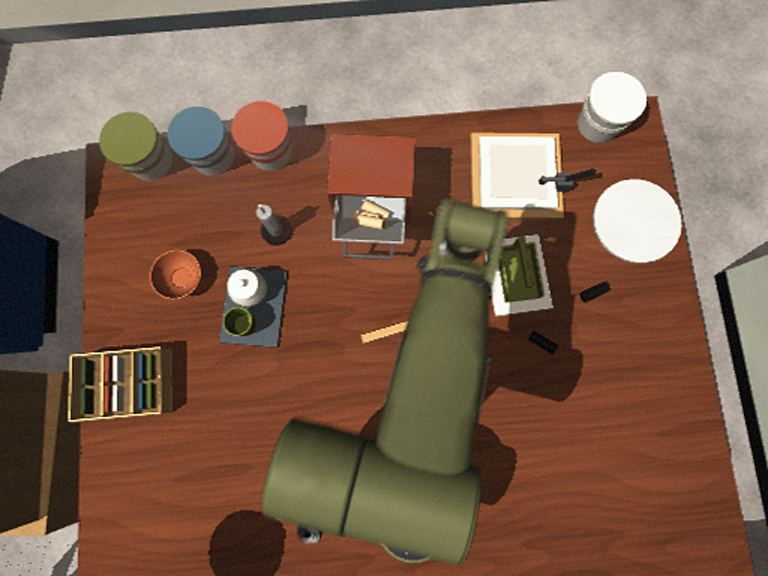

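```bash
python3 - <<'E'
from h import *
from station import cams
F=np.array([.7014,.0282,0]);a=-np.radians(7.85);Rm=np.array([[np.cos(a),-np.sin(a),0],[np.sin(a),np.cos(a),0],[0,0,1]])
for n in('top','side'):
    c=cams.camera(n);save(c,n[0]+'11.png',(210,80,290,180) if n=='top' else (260,120,340,220),6)
    W=(cloud(c)-F)@Rm;im=c['image'].astype(int)
    m=(W[...,0]>-.12)&(W[...,0]<.1)&(abs(W[...,1])<.08)&(W[...,2]>.02)&(W[...,2]<.2)&(im[...,0]>150)&(im[...,0]-im[...,2]>35)&(im[...,1]>110)
    P=W[m]-[0,0,.015];ph=.62
    bx=P[:,0]*np.cos(ph)+P[:,2]*np.sin(ph);bz=-P[:,0]*np.sin(ph)+P[:,2]*np.cos(ph)
    print(n,m.sum(),np.percentile(bx,[2,50,98]).round(3),np.percentile(P[:,1],[2,98]).round(3),np.percentile(bz,[2,50,98]).round(3))
E
```

```text
top 253 [0.009 0.031 0.056] [-0.039  0.037] [0.012 0.047 0.1  ]
side 52 [0.    0.028 0.061] [-0.078  0.043] [0.025 0.072 0.171]
```

View pics/t11.png

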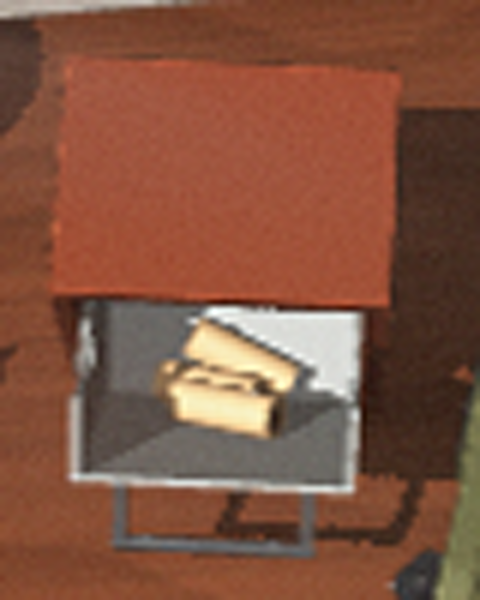

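View pics/s11.png

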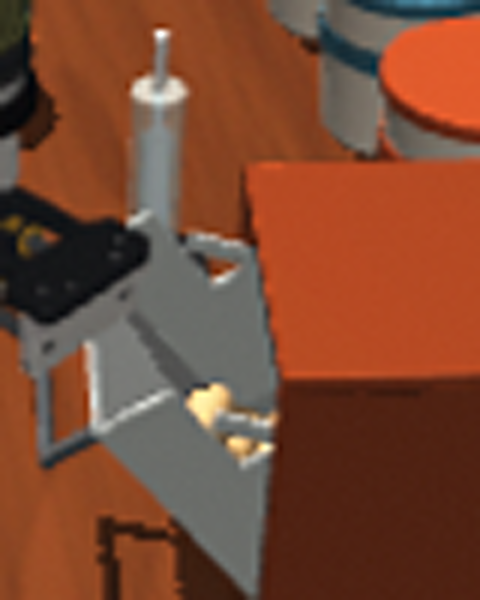

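Request:
servo_tool --pt "0.002 0.025 0 0 0 -0.1 -1" --pt "0.004 0.05 0 0 0 -0.2 -1" --pt "0.006 0.075 0 0 0 -0.3 -1" --pt "0.008 0.1 0 0 0 -0.4 -1" --pt "0.011 0.125 0 0 0 -0.5 -1" --pt "0.014 0.15 0 0 0 -0.6 -1" --pt "0.018 0.172 0 0 0 -0.7 -1" --pt "0.021 0.185 0 0 0 -0.78 -1"

```text
time_s: 23.27
ee_pos: [0.5294, 0.0502, 0.2573]
eef_rot: [-3.141, 0.001, -0.148]
force: [-0.2, -0.9, -0.1]
grip_width: 0.0006
```

```bash
python3 to.py "[.533,.0515,.085]" "[np.pi,0,-.137]"
```

```text
t 23.2667 q [2.500e-02 2.240e-01 1.495e+00 1.000e-03 1.423e+00 1.743e+00]
shift [ 0.0036  0.0013 -0.1723] turn [-0.0011 -0.0012  0.0105]
```

Request:
servo_tool --pt "0 0 -0.015 0 0 0.01 -1" --pt "0.002 0.001 -0.04 0 0 0.01 -1" --pt "0.003 0.001 -0.07 0 0 0.01 -1" --pt "0.0035 0.001 -0.1 0 0 0.01 -1" --pt "0.0035 0.001 -0.13 0 0 0.01 -1" --pt "0.0035 0.001 -0.155 0 0 0.01 -1" --pt "0.0035 0.001 -0.17 0 0 0.01 -1" --pt "0.0035 0.001 -0.172 0 0 0.01 -1"

```text
time_s: 23.93
ee_pos: [0.5321, 0.0502, 0.0823]
eef_rot: [-3.142, 0.006, -0.14]
force: [-0.2, 0.6, 0.4]
grip_width: 0.0008
```

```bash
python3 ob.py; python3 - <<'E'
from h import *
from station import cams
c=cams.camera('side');save(c,'s12.png',(220,100,340,220),5)
E
```

```text
{'time_s': 23.9333, 'qpos': [0.0249, 0.4046, 1.6871, 0.0011, 1.0558, 1.7348], 'ee_pos': [0.5321, 0.0502, 0.0823], 'eef_rot': [-3.1416, 0.006, -0.1397], 'force': [-0.2477, 0.5829, 0.4292], 'grip_width': 0.0008}
```

View pics/s12.png

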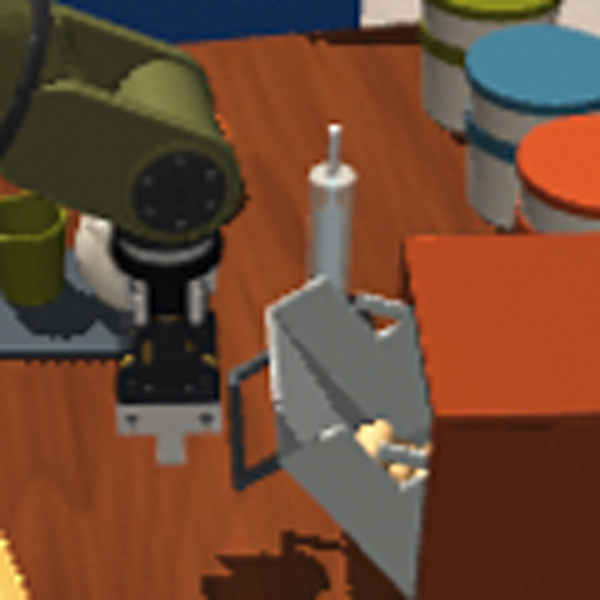

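Request:
servo_tool --pt "0.008 -0.001 0 0 0 0 -1" --pt "0.018 -0.0025 0 0 0 0 -1" --pt "0.026 -0.0035 0.001 0 0 0 -1" --pt "0.031 -0.0045 0.002 0 -0.006 0 -1" --pt "0.034 -0.005 0.004 0 -0.006 0 -1" --pt "0.038 -0.0055 0.008 0 -0.006 0 -1" --pt "0.042 -0.006 0.012 0 -0.006 0 -1" --pt "0.046 -0.0065 0.016 0 -0.006 0 -1"

```text
time_s: 24.65
ee_pos: [0.577, 0.0439, 0.1012]
eef_rot: [-3.141, 0.003, -0.139]
force: [-24.7, -0.1, 20.2]
grip_width: 0.0003
```

```bash
python3 ob.py; python3 - <<'E'
from h import *
from station import cams
c=cams.camera('side');save(c,'s13.png',(220,100,340,220),5)
E
```

```text
{'time_s': 24.65, 'qpos': [0.0121, 0.4675, 1.5445, 0.0012, 1.1328, 1.7218], 'ee_pos': [0.577, 0.0439, 0.1012], 'eef_rot': [-3.141, 0.0033, -0.1394], 'force': [-24.7088, -0.1305, 20.1617], 'grip_width': 0.0003}
```

View pics/s13.png

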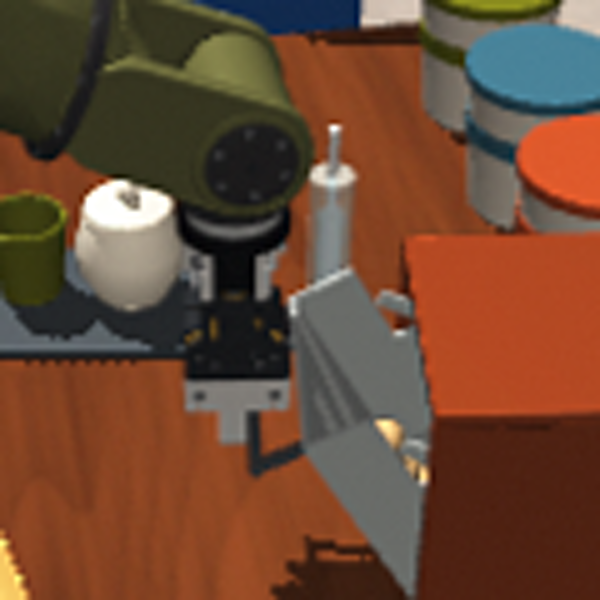

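```bash
cat > ang.py <<'E'
from h import *
from station import cams
F=np.array([.7014,.0282,.015]);a=-np.radians(7.85);Rm=np.array([[np.cos(a),-np.sin(a),0],[np.sin(a),np.cos(a),0],[0,0,1]])
def ang(c):
    W=(cloud(c)-F)@Rm;im=c['image'].astype(int)
    g=(im.max(-1)-im.min(-1)<25)
    m=(W[...,0]>-.18)&(W[...,0]<.01)&(W[...,1]>-.09)&(W[...,1]<-.076)&(W[...,2]>.02)&(W[...,2]<.2)&g
    P=W[m]; r=np.hypot(P[:,0],P[:,2]);th=np.arctan2(-P[:,0],P[:,2])
    # frontmost angle of side wall = panel front
    print('side wall: max ang by radius',[(lo,np.percentile(th[(r>lo)&(r<lo+.03)],95).round(3)) for lo in(.06,.09,.12,.15) if ((r>lo)&(r<lo+.03)).sum()>5],'maxr',np.percentile(r,98).round(3))
    m=(W[...,0]>-.18)&(W[...,0]<-.03)&(abs(W[...,1])<.065)&(abs(W[...,1])>.03)&(W[...,2]>.07)&(W[...,2]<.17)&g
    P=W[m];r=np.hypot(P[:,0],P[:,2]);th=np.arctan2(-P[:,0],P[:,2])
    k=(r>.146)&(r<.166)
    if k.sum(): print('bar ang-16.7deg',np.percentile(th[k]-.2915,[10,50,90,98]).round(3),k.sum())
if __name__=='__main__':
    import sys
    for n in('side','top'):
        c=cams.camera(n);print(n);ang(c);save(c,n[0]+sys.argv[1])
E
python3 ang.py 14.png
```

```text
side
side wall: max ang by radius [(0.06, np.float64(0.479)), (0.09, np.float64(0.47)), (0.12, np.float64(0.468)), (0.15, np.float64(0.48))] maxr 0.243
bar ang-16.7deg [0.182 0.294 0.483 0.502] 65
top
side wall: max ang by radius [(0.15, np.float64(0.386))] maxr 0.212
```

View pics/t14.png

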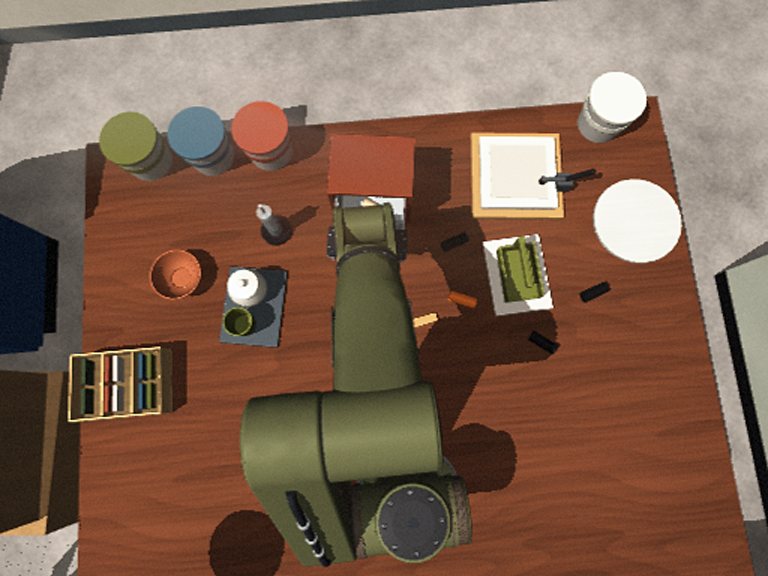

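Request:
servo_tool --pt "0 0 0.004 0 0 0 -1" --pt "0.003 -0.0005 0.008 0 0 0 -1" --pt "0.0062 -0.0009 0.011 0 0 0 -1" --pt "0.0105 -0.0014 0.015 0 0 0 -1" --pt "0.0148 -0.002 0.019 0 0 0 -1" --pt "0.02 -0.0028 0.0225 0 0 0 -1" --pt "0.025 -0.0034 0.026 0 0 0 -1" --pt "0.03 -0.0042 0.0295 0 0 0 -1"

```text
time_s: 25.47
ee_pos: [0.6085, 0.0396, 0.1324]
eef_rot: [-3.14, -0.0, -0.14]
force: [-4.6, 1.2, 3.6]
grip_width: 0.0004
```

```bash
python3 ob.py;python3 ang.py 15.png
```

```text
{'time_s': 25.4667, 'qpos': [0.0043, 0.4962, 1.423, 0.0012, 1.222, 1.7143], 'ee_pos': [0.6085, 0.0396, 0.1324], 'eef_rot': [-3.1404, -0.0002, -0.1396], 'force': [-4.5611, 1.1662, 3.5503], 'grip_width': 0.0004}
side
side wall: max ang by radius [(0.06, np.float64(0.229)), (0.09, np.float64(0.224)), (0.12, np.float64(0.231)), (0.15, np.float64(0.236))] maxr 0.171
bar ang-16.7deg [-0.054  0.109  0.239  0.253] 54
top
side wall: max ang by radius [(0.15, np.float64(0.145))] maxr 0.175
```

Request:
servo_tool --pt "0.004 -0.0005 0.004 0 0 0 -1" --pt "0.009 -0.0012 0.007 0 0 0 -1" --pt "0.014 -0.002 0.01 0 0 0 -1" --pt "0.019 -0.0026 0.0125 0 0 0 -1" --pt "0.023 -0.0032 0.0145 0 0 0 -1" --pt "0.027 -0.0037 0.016 0 0 0 -1" --pt "0.03 -0.004 0.017 0 0 0 -1" --pt "0.032 -0.0044 0.018 0 0 0 -1"

```text
time_s: 26.23
ee_pos: [0.6416, 0.035, 0.1504]
eef_rot: [-3.14, -0.002, -0.14]
force: [-0.7, -0.1, -1.4]
grip_width: 0.0003
```

```bash
python3 ob.py;python3 ang.py 16.png
```

```text
{'time_s': 26.2333, 'qpos': [-0.003, 0.5499, 1.2982, 0.0012, 1.2912, 1.7073], 'ee_pos': [0.6416, 0.035, 0.1504], 'eef_rot': [-3.1401, -0.0022, -0.1399], 'force': [-0.6671, -0.1349, -1.4452], 'grip_width': 0.0003}
side
side wall: max ang by radius [(0.12, np.float64(0.018))] maxr 0.166
bar ang-16.7deg [-0.072 -0.009  0.023  0.028] 28
topTraceback (most recent call last):
  File "ang.py", line 18, in <module>
    c=cams.camera(n);print(n);ang(c);save(c,n[0]+sys.argv[1])
                              ~~~^^^
  File "ang.py", line 10, in ang
    print('side wall: max ang by radius',[(lo,np.percentile(th[(r>lo)&(r<lo+.03)],95).round(3)) for lo in(.06,.09,.12,.15) if ((r>lo)&(r<lo+.03)).sum()>5],'maxr',np.percentile(r,98).round(3))
                                                                                                                                                                  ~~~~~~~~~~~~~^^^^^^
    return _quantile_unchecked(
        a, q, axis, out, overwrite_input, method, keepdims, weights)
    return _ureduce(a,
                    func=_quantile_ureduce_func,
    ...<5 lines>...
                    overwrite_input=overwrite_input,
                    method=method)
    r = func(a, **kwargs)
    result = _quantile(arr,
                       quantiles=q,
    ...<2 lines>...
                       out=out,
                       weights=wgt)
    slices_having_nans = np.isnan(arr[-1, ...])
                                  ~~~^^^^^^^^^
IndexError: index -1 is out of bounds for axis 0 with size 0
```

Request:
servo_tool --pt "0.001 0 0 0 0 0 -1" --pt "0.0015 0 0 0 0 0 -1" --pt "0.002 0 0 0 0 0 -1" --pt "0.0025 0 0 0 0 0 -1" --pt "0.003 0 0 0 0 0 -1" --pt "0.003 0 0 0 0 0 -1" --pt "0.003 0 0 0 0 0 -1" --pt "0.003 0 0 0 0 0 -1"

```text
time_s: 27.0
ee_pos: [0.6431, 0.035, 0.1505]
eef_rot: [-3.141, 0.001, -0.14]
force: [-15.5, -2.0, 7.3]
grip_width: 0.0003
```

```bash
python3 ob.py
```

```text
{'time_s': 27.0, 'qpos': [-0.0029, 0.5552, 1.2898, 0.0011, 1.2978, 1.7074], 'ee_pos': [0.6431, 0.035, 0.1505], 'eef_rot': [-3.1407, 0.0013, -0.1398], 'force': [-15.4952, -2.0095, 7.2665], 'grip_width': 0.0003}
```

Request:
servo_tool --pt "0.002 0 0 0 0 0 -1" --pt "0.0025 0 0 0 0 0 -1" --pt "0.003 0 0 0 0 0 -1" --pt "0.003 0 0 0 0 0 -1" --pt "0.003 0 0 0 0 0 -1" --pt "0.003 0 0 0 0 0 -1" --pt "0.003 0 0 0 0 0 -1" --pt "0.003 0 0 0 0 0 -1"

```text
time_s: 27.67
ee_pos: [0.6432, 0.035, 0.1506]
eef_rot: [3.141, 0.009, -0.14]
force: [-28.2, -2.2, 12.0]
grip_width: 0.0002
```

```bash
python3 ob.py
```

```text
{'time_s': 27.6667, 'qpos': [-0.0028, 0.5602, 1.282, 0.0008, 1.3083, 1.7074], 'ee_pos': [0.6432, 0.035, 0.1506], 'eef_rot': [3.1411, 0.0089, -0.1396], 'force': [-28.1667, -2.2046, 12.0095], 'grip_width': 0.0002}
```

Request:
servo_tool --pt "-0.005 0.0005 0 0 0 0 -1" --pt "-0.02 0.003 0 0 0 0 -1" --pt "-0.045 0.006 0 0 0 0 -1" --pt "-0.075 0.01 0.01 0 0 0 -1" --pt "-0.105 0.014 0.03 0 0 0 -1" --pt "-0.135 0.018 0.06 0 0 0 -1" --pt "-0.165 0.022 0.09 0 0 0 -1" --pt "-0.19 0.025 0.12 0 0 0 -1"

```text
time_s: 28.33
ee_pos: [0.4513, 0.0602, 0.2715]
eef_rot: [3.141, 0.009, -0.14]
force: [0.9, 0.2, 1.3]
grip_width: 0.0008
```

Request:
servo_tool --pt "-0.01 0 0.02 0 0 0 -1" --pt "-0.02 0 0.04 0 0 0 -1" --pt "-0.03 0 0.06 0 0 0 -1" --pt "-0.03 0 0.06 0 0 0 -1" --pt "-0.03 0 0.06 0 0 0 -1" --pt "-0.03 0 0.06 0 0 0 -1" --pt "-0.03 0 0.06 0 0 0 -1" --pt "-0.03 0 0.06 0 0 0 -1"

```text
time_s: 29.0
ee_pos: [0.4214, 0.0602, 0.3304]
eef_rot: [3.141, 0.011, -0.14]
force: [-0.5, -0.2, -0.2]
grip_width: 0.0006
```

```bash
python3 ob.py; python3 scoop.py 17.png; python3 - <<'E'
from h import *
from station import cams
f=np.array([.7014,.0282,0]);a=-np.radians(7.85);Rm=np.array([[np.cos(a),-np.sin(a),0],[np.sin(a),np.cos(a),0],[0,0,1]])
for n in('top','side'):
    c=cams.camera(n);W=(cloud(c)-f)@Rm
    m=(abs(W[...,1])<.05)&(W[...,0]>-.075)&(W[...,0]<.05)&(W[...,2]>.03)&(W[...,2]<.2);P=W[m]
    b=P[P[:,0]<-.03];print(n,'bar',np.median(b,0).round(4))
    g=P[P[:,0]>-.03]
    print([(round(z,2),np.median(g[abs(g[:,2]-z)<.015,0]).round(4)) for z in(.06,.09,.12,.15,.17) if (abs(g[:,2]-z)<.015).any()])
E
```

```text
{'time_s': 29.0, 'qpos': [0.0549, -0.0477, 1.6253, 0.0014, 1.5748, 1.7653], 'ee_pos': [0.4214, 0.0602, 0.3304], 'eef_rot': [3.1408, 0.0108, -0.1396], 'force': [-0.5295, -0.2432, -0.2124], 'grip_width': 0.0006}
top handle 140 [ 534.2 -335.3] [123.5  19.3] 0.24
top handle-ol 137 [ 534.1 -337.4] [122.7  17.7] 3.37
top scoop 514 [ 523.9 -337.8] [142.9  95.8] 2.25
top tile 154 [ 524.2 -368.8] [199.   92.5] 4.7
line yaw 2.86 y at x=.5235 -336.5789
side handle 259 [ 531.5 -337.3] [124.9  19.1] 2.73
side handle-ol 259 [ 531.5 -337.3] [124.9  19.1] 2.73
side scoop 912 [ 522.9 -338.1] [141.9  97.7] 1.02
side tile 318 [ 523.4 -382.7] [199.2  57.4] 2.63
line yaw 2.19 y at x=.5235 -339.13217
top bar [-0.0455  0.0068  0.1688]
[(0.06, np.float64(0.0004)), (0.09, np.float64(0.0001)), (0.12, np.float64(0.0006)), (0.15, np.float64(0.0015)), (0.17, np.float64(0.0016))]
side bar [-0.0466 -0.0047  0.1674]
[(0.06, np.float64(-0.0019)), (0.09, np.float64(-0.0017)), (0.12, np.float64(-0.0017)), (0.15, np.float64(-0.0008)), (0.17, np.float64(-0.0007))]
```

View pics/side17.png

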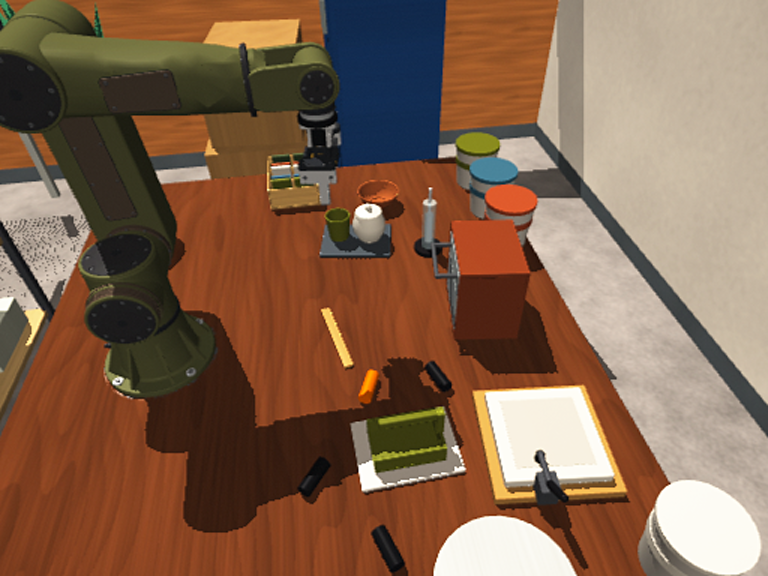

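View pics/top17.png

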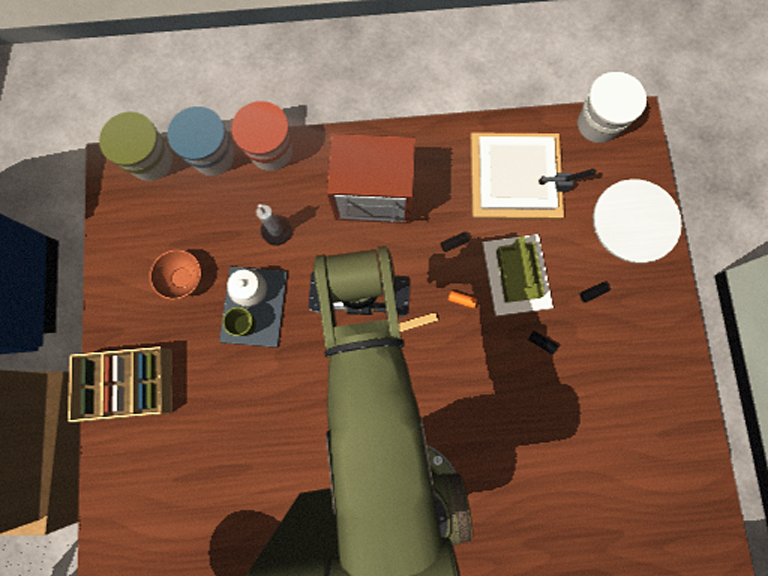

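The bin front is flush with the cabinet (the panel is vertical). The empty scoop stands upright in the middle of its tile, and nothing else has moved.

```bash
python3 -c "
from station import hand_in
print(hand_in())"
```

```text
the job is handed in; nothing more can be done
None
```

The job is done and handed in at about 29 s of the 72 s. I pulled the bin to its stop and poured all three props into it. Then I set the empty scoop down on its tile, let go, and pushed the bin front shut.

**Last checks:**
- **Props:** all three were seen inside the bin before closing, below the top of its walls. The scoop was empty, and the gripper did not touch a prop in any of the pictures.
- **Bin:** after closing, the panel is vertical and flush to about 2 mm. A 28 N push moved it no further.
- **Scoop:** upright, about 1–2 mm from the tile's centre by both cameras and in line with it to within about 1°.
- **Other things:** the jar, cup, hydrometer, stick, bowl and the black and orange look-alikes look unmoved in the final pictures.

**Off the expected:** the first part of the closing push met about 32 N at the wrist, because the handle bar rubbed on the fingers. Raising the tool a few millimetres brought it down to about 6 N. The two cameras differed by 1–2 mm, which is within their calibration.

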